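# Latch the lid of a sample transport case

## Robot

A 7-joint arm with a two-finger parallel gripper is mounted at the origin on a cart in front of the work surface, level with it; the furniture and walls round the work are solid. World frame = base frame: x ahead of the robot, y to its left, z up, the work surface at z = 0. Lengths are in m, angles in rad, forces in N, time in s.
With the tool pointing down it reaches from about 0.35 to 0.9 m from the base axis. Payload 8.1 kg.
Tool frame: the origin (TCP) lies between the finger pads; the fingertips stand 14 mm ahead of it and the grasp point (between the pads) lies 5 mm behind it (bot.tcp_to_tips is the distance from the TCP to the fingertips, in m); z points along the fingers, y is the line along which they close (so a half turn about z gives the same grasp; the last joint's range is limited). The gripper opens to 85 mm and grips with 20 to 120 N. Pads are 22 mm wide; open, the fingers measure 114 mm over their backs; the gripper's body (76 mm by 85 mm) begins 54 mm behind the grasp point. The pads swing forward as they close: fully open they stand 13 mm farther back than shut.
Start: joints at [-1.345, 0.434, 0.025, 1.573, -0.012, 1.134, -0.075], TCP at [0.202, 0.592, 0.245] pointing down, gripper open.
Joint ranges: [-2.62, 2.62], [-0.44, 2.09], [-1.27, 1.32], [0.08, 2.57], [-1.32, 4.46], [0.12, 2], [-2.74, 2.74]. Speed limits (rad/s): [2.22, 2.22, 3.01, 3.01, 3.14, 3.14, 3.14].

## Interface

Orientations are given as a unit quaternion [w, x, y, z].
In Python, from workcell import bot gives the robot as it stands.
- The arm moves only by the shell command python3 -m creep 'ROWS'. ROWS is a JSON object whose one key "deltas" holds a list of rows, each an object of numbers: "gripper": the opening, from 0 (shut) to 1 (fully open); "tx", "ty", "tz": the shift along the world's x, y, z in mm; "wx", "wy", "wz": the turn, a rotation vector about the world's x, y, z in rad. A call has exactly 10 rows; each row shifts and turns the commanded pose from where the row before left it; what a row does not reach is not made up. A row lasts 1/10 s, in which the tool goes at most 50 mm and 8.59 degrees, less where a joint would pass 70% of its speed; a pose out of reach is approached as far as the arm can. A call is refused whole if a number of a shift passes 50 or a number of a turn 0.15, either way. A call with a gripper value outside its range is refused whole. The fingers move at their own pace and stop on an object; the grip force is fixed at half the most. Time passes only in rows, so rows that do not move let the fingers close, or fill a call up. It gives the time, the measured TCP pose, the force, the opening and the grip force at its end, in the units of the state.
- bot.sense(): the state, without advancing time (a new reading comes with each control period).
- bot.grab_frame(name): name is "side" or "top"; returns (picture, depth): 420x560x3 uint8, red, green, blue; 420x560 float32, m along the optical axis (not along the pixel's ray), 0 where there is no reading.
- bot.camera_params(name): a dict with "intrinsics" (3x3 intrinsics, pixels), "position" and "rotation" of the camera in the world. Camera axes: x right, y down, z forward; pixel columns grow to the right and rows downward; lengths in m; the calibration is good to about 2 mm. A picture is of the moment at which its call begins. camera_params takes no time and is no camera call.
- bot.close_job(): hands the job in; it is judged then, once.
The state is a dict: "t": time; "joints": joint angles; "qvel": joint speeds; "effort": joint torques, N m; "tcp_pos": TCP position; "tcp_rot": TCP orientation; "wrist_force": force on the tool from outside, world axes, zero at the start; "wrist_torque": the same for the moment, N m; "width": finger opening in m; "grasp_force": force on a finger pad.
Only numpy, scipy, OpenCV 4.12 (cv2) and the standard library are available. Lean on these libraries where they do the work, as an engineer would, in place of code of your own. Each camera call takes 0.05 s, during which the arm holds its last target. There are 200 camera calls.

## Task

The lid of the transport case stands ajar on its rubber seal. Swing the wire loop of the toggle latch up over the keeper on the lid so that its bar drops behind the keeper's lip, then press the latch lever down until it snaps fully home against the case and the lid is pulled tight, and let go. Work by feel and gently, never pushing the loop against the keeper with more than about 15 N or pinching the loop or pressing the lever with more than about 25 N, and leave the two vials and the tube beside the case where they are.

Things in the scene. Friction and masses are not known exactly. Their poses are not given: they have to be found in the camera images.
- case: Grey transport case, 138 deep (x) x 204 wide (y) x 66 high mm, with a white lid hinged along its far edge; fixed to the worktop. Origin: centre of its underside. Case frame: x from the latch side to the hinge side (away from the robot), y to the left, z up. 'Out' below means along case -x from the lid's front face, which is at case x = -70 mm. Lid, keeper, lever and wire loop belong to it.
- lid_edge (a point): Middle of the upper front edge of the white lid (140 x 208 x 25 mm). 95 mm above the worktop with the lid shut, about 102 mm with the lid ajar as at the start. The seal springs the lid upward: about 7 N at the keeper when tight.
- keeper_mean (a point): Mean place of the keeper's groove floor (centre): 18 mm out, 3 mm above the lid's top, 106 mm over the worktop while ajar; moves with the lid. The keeper, a steel plate 28 mm wide (y), sits in slotted screw holes: its real groove centre is 12.5 to 23.5 mm out, differing every time and not reported, so find it by touch. Groove 8 mm wide; outer lip 3 mm thick, 5 mm high; back wall 17 mm high.
- latch_pivot (a point): Middle of the pin on which the lever turns, at the case's front: case x = -91 mm (21 mm out), y = 0, 72.2 mm above the worktop. The pin is parallel to case y.
- lever_tip (a point): Free end of the steel lever plate (26 mm wide, 3 mm thick), 48 mm from latch_pivot, with a 7 mm round bead. The outer face (upper face when open) lies 1.5 mm from the line latch_pivot to lever_tip. A pin on this line 14 mm from latch_pivot carries the wire loop.
- bail_bar (a point): Middle of the wire loop's bar: 6 mm thick, parallel to case y, 45 mm from the loop's pin. Balls 9 mm thick at its ends make it 48 mm wide over all (y), to pinch along y from above. Side wires 4.4 mm thick, 35 mm apart inside, pass either side of the keeper. Light friction: the loop stays where left. The bar moves freely in the upright plane within 31 to 59 mm of latch_pivot; the lever follows.
- lever (a joint): Lever angle, rad. 0 = fully home: hanging down, leaning 18 degrees toward the case's front. Grows as the tip swings out and up: 0.31 straight down, 1.88 level toward the robot, 2.75 open stop. Light friction, stays where left. With the bar hooked it must be pressed past dead centre between 0.2 and 0.6 (some 5 N at the tip); the lid's spring then snaps it home and holds it.
- lid: The white lid, 140 x 208 x 25 mm, which carries the keeper. Origin: middle of its hinge line at the far lower edge (case x = +70 mm, 70 mm above the worktop); its axes are the case's, turned up about y by 0.049 rad while ajar (as at the start and whenever nothing holds it), by 0.01 to 0.02 when pulled tight.
- bail: The wire loop itself; origin at the middle of its pin on the lever, its z axis points from there to bail_bar, its y axis along the pin.
- blue_vial: Glass vial with a blue cap, 21 mm across, 38 mm high, standing loose beside the case; origin at the centre of its underside, z up. Not to be disturbed.
- grey_vial: Glass vial with a grey cap, 21 mm across, 38 mm high, standing loose beside the case; origin at the centre of its underside, z up. Not to be disturbed.
- salve_tube: Small white crimped tube with a dark red cap, 21 x 64 x 13 mm, lying loose beside the case; origin at the centre of its underside. Not to be disturbed.

How it is judged:
By the outcome, as a careful person would: the job done as asked, in the order asked, and still so for the second after the job is handed in, with the robot touching nothing.
It also fails if it takes over 53 s, if anything falls off the work surface, if the arm or the gripper's body presses on something with over 40 N, if the wrist force passes 120 N, or if a joint passes its speed limit or range.

## Working session

There is one attempt and no reset: what is moved stays moved. The work goes in short steps, Python scripts to look and compute and a shell command to move; the robot and the scene stay as the last step left them, time stands still between calls to the robot, and variables do not carry over. Pictures are saved under pics/ and viewed, at most 10 in all, crops included, and the job is handed in when it is done.

```bash
ls; mkdir -p pics
python3 - <<'E'
from workcell import bot
import cv2,numpy as np
for n in("side","top"):
    p,d=bot.grab_frame(n); cv2.imwrite(f"pics/{n}0.png",p[:,:,::-1]); np.savez(f"{n}0.npz",p=p,d=d)
    c=bot.camera_params(n); print(n,np.round(c["intrinsics"],1).tolist(),np.round(c["position"],4),np.round(c["rotation"],4).tolist())
s=bot.sense();print({k:np.round(v,3).tolist() for k,v in s.items()},bot.tcp_to_tips)
E
```

```text
pics
side [[446.2, 0.0, 283.0], [0.0, 446.2, 208.7], [0.0, 0.0, 1.0]] [0.5908 0.667  0.4911] [0.0302, -0.0492, 0.8618, -0.5039]
top [[381.1, 0.0, 276.5], [0.0, 381.1, 211.0], [0.0, 0.0, 1.0]] [ 0.5546 -0.0603  0.9189] [-0.054, 0.7094, -0.7009, 0.0505]
{'t': 0.1, 'joints': [-1.345, 0.435, 0.025, 1.574, -0.012, 1.134, -0.075], 'qvel': [0.001, -0.002, -0.0, -0.001, -0.0, 0.002, 0.0], 'effort': [0.002, -67.175, 1.027, -31.69, 0.016, 0.007, 0.0], 'tcp_pos': [0.202, 0.591, 0.245], 'tcp_rot': [-0.0, 0.164, 0.987, -0.001], 'wrist_force': [-0.152, -0.845, -0.064], 'wrist_torque': [0.019, -0.029, -0.016], 'grasp_force': 0.0, 'width': 0.085} 0.014
```

View pics/side0.png

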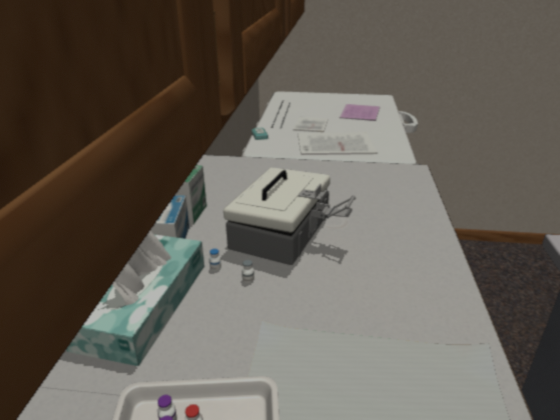

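View pics/top0.png

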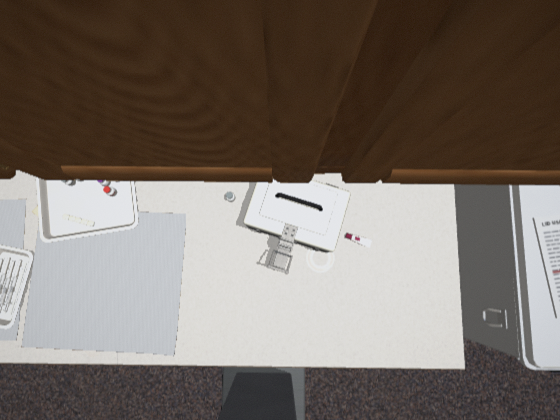

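The side view shows the case around (280,205), with the latch and loop extended toward the robot at about (340,205). The vials are at (215,258) and (248,270). In the top view the latch is at about (285,245), with the tube at (357,240) and the grey vial at (229,196).

```bash
cat > h.py <<'E'
import numpy as np,cv2
from workcell import bot
from scipy.spatial.transform import Rotation as R
def cam(n):
    c=bot.camera_params(n); q=np.array(c["rotation"]); 
    M=R.from_quat(q[[1,2,3,0]]).as_matrix() if q.size==4 else q
    return np.array(c["intrinsics"]),np.array(c["position"]),M
def ray(n,u,v):
    K,p,M=cam(n); return p,M@np.array([(u-K[0,2])/K[0,0],(v-K[1,2])/K[1,1],1])
def plane(n,u,v,z):
    p,r=ray(n,u,v); return p+r*(z-p[2])/r[2]
def cloud(n,d):
    K,p,M=cam(n); v,u=np.mgrid[:d.shape[0],:d.shape[1]]
    return p+(np.stack([(u-K[0,2])/K[0,0],(v-K[1,2])/K[1,1],np.ones_like(d)],-1)*d[...,None])@M.T
def proj(n,P):
    K,p,M=cam(n); c=(np.asarray(P)-p)@M; return (c@K.T)[...,:2]/c[...,2:]
def tri(a,b):
    (p,r),(q,s)=ray("side",*a),ray("top",*b)
    A=np.stack([r,-s],1); t=np.linalg.lstsq(A,q-p,rcond=None)[0]; P,Q=p+r*t[0],q+s*t[1]
    return (P+Q)/2,np.linalg.norm(P-Q)
E
python3 - <<'E'
from h import *
for n,(x,y,w,h),k in(("side",(220,160,150,105),5),("top",(220,175,150,105),5)):
    f=np.load(n+"0.npz");p,d=f["p"],f["d"]
    cv2.imwrite(f"pics/{n}0c.png",cv2.resize(p[y:y+h,x:x+w,::-1],None,fx=k,fy=k,interpolation=cv2.INTER_CUBIC))
    C=cloud(n,d)[y:y+h,x:x+w]
    print(n,"valid",(d[y:y+h,x:x+w]>0).mean())
    g=(np.round(C[::6,::6]*1000)).astype(int)
    if n=="top":
        for i in range(g.shape[0]): print(175+6*i,[f"{a[2]}" for a in g[i]])
E
```

```text
side valid 0.9961269841269841
top valid 0.9960634920634921
175 ['409', '411', '413', '412', '415', '412', '413', '414', '919', '394', '418', '419', '417', '420', '419', '418', '0', '-4', '-4', '-2', '-2', '402', '422', '422', '422']
181 ['373', '376', '374', '376', '376', '377', '382', '381', '381', '96', '381', '383', '382', '384', '382', '98', '92', '-4', '2', '-3', '0', '384', '386', '387', '388']
187 ['-1', '-3', '-1', '-4', '-3', '1', '99', '94', '99', '98', '98', '97', '98', '97', '99', '97', '97', '96', '96', '92', '0', '0', '1', '-2', '-1']
193 ['-3', '37', '37', '0', '-3', '-7', '99', '97', '97', '99', '121', '101', '97', '99', '101', '97', '99', '99', '94', '96', '95', '95', '-1', '1', '2']
199 ['-2', '0', '18', '0', '2', '94', '96', '98', '97', '98', '102', '102', '118', '120', '97', '97', '99', '97', '98', '97', '94', '96', '-1', '-1', '2']
205 ['0', '-1', '-3', '0', '1', '97', '102', '102', '100', '102', '99', '99', '98', '100', '101', '117', '118', '98', '99', '94', '95', '95', '0', '-3', '0']
211 ['-1', '919', '0', '-2', '-1', '101', '98', '101', '102', '102', '100', '
[... 1043 characters left out ...]
, '0', '2', '-2', '-1', '0', '0', '-1', '3', '76', '76', '-3', '-2', '1', '3', '1', '-2', '2', '1', '-2', '1', '-4', '-2', '-1']
259 ['-4', '-4', '0', '1', '1', '2', '-2', '0', '-3', '-2', '75', '78', '-4', '0', '-4', '0', '2', '1', '1', '0', '-2', '0', '0', '-1', '0']
265 ['0', '1', '-3', '-1', '0', '2', '1', '-2', '107', '83', '78', '0', '0', '-2', '2', '3', '0', '0', '1', '-1', '-2', '-1', '2', '3', '-1']
271 ['0', '1', '-1', '-3', '3', '-1', '-2', '0', '-1', '1', '1', '107', '-2', '-1', '-2', '-6', '1', '2', '-2', '1', '-2', '-1', '1', '0', '0']
277 ['-1', '-1', '1', '-2', '2', '-3', '-3', '-2', '-2', '0', '-1', '-1', '1', '919', '2', '0', '-1', '-3', '-3', '0', '0', '1', '1', '1', '-1']
```

View pics/side0c.png

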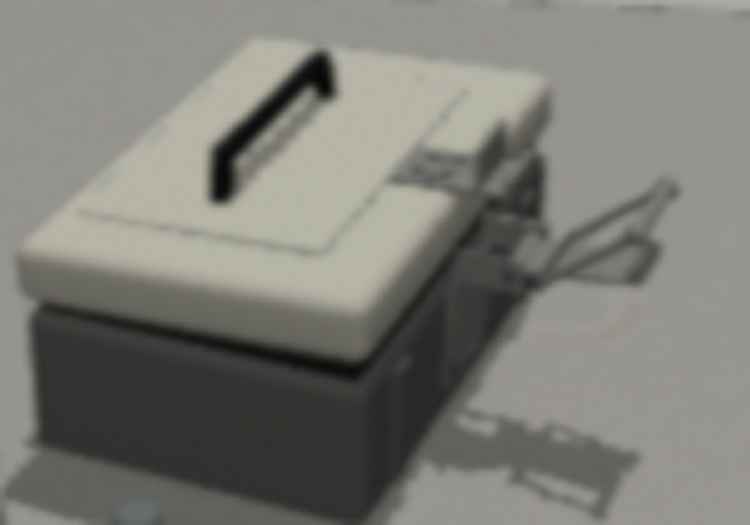

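View pics/top0c.png

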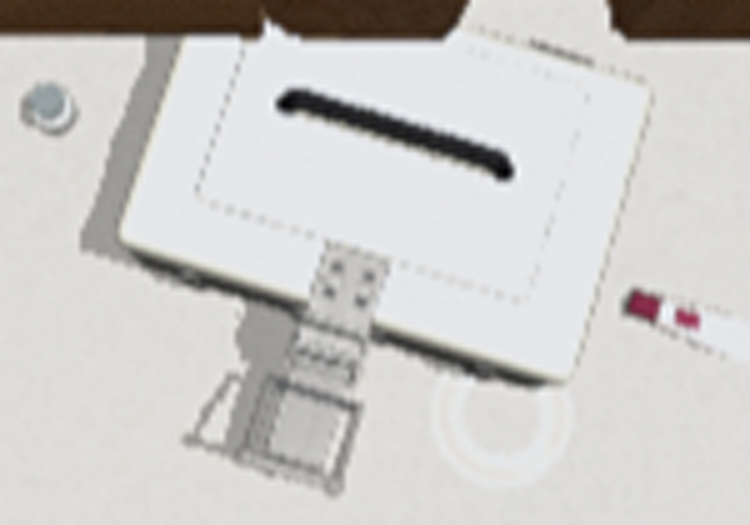

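The crops show the lid's front corners at top pixels (244,223) and (333,251). The bar's balls are at top pixels (269,266) and (287,273), and the far ball is at side pixel (354,198). The lever is roughly level beneath the loop.

Run:
```python
from h import *
np.set_printoptions(precision=4,suppress=True)
f=np.load("top0.npz");p,d=f["p"],f["d"];C=cloud("top",d)
L,Rr=plane("top",244.6,223.2,.098),plane("top",333.3,250.8,.098);print("lid corners",L,Rr,np.linalg.norm(L-Rr))
# lid edge line fits via depth mask
m=((C[...,2]>.08)&(C[...,2]<.125)&(p.min(2)>190)).astype(np.uint8); m[:, :235]=0;m[:,345:]=0;m[:180]=0
m=cv2.morphologyEx(m,cv2.MORPH_OPEN,np.ones((5,5)))
c=max(cv2.findContours(m,cv2.RETR_EXTERNAL,cv2.CHAIN_APPROX_NONE)[0],key=cv2.contourArea)[:,0]
W=np.array([plane("top",u,v,.100)[:2] for u,v in c])
hull=cv2.convexHull(c)[:,0]; print("hull",hull.tolist())
yaw=np.arctan2(-(L-Rr)[0],(L-Rr)[1]);print("yaw corner",yaw)
ex=np.array([np.cos(yaw),np.sin(yaw)]);ey=np.array([-ex[1],ex[0]])
x,y=W@ex,W@ey
fr=(x<x.min()+.03)
F=[(W[i]) for i in range(len(W)) if L[:2]@ey-.02>y[i]>Rr[:2]@ey+.02 and x[i]<x.min()+.012]
vx,vy,x0,y0=cv2.fitLine(np.float32(F),cv2.DIST_HUBER,0,.01,.01).ravel();print("front line",np.arctan2(-vx*np.sign(vy),abs(vy)),x0,y0,len(F),"ymin/max extents",y.min(),y.max(),"xmin",x.min())
# side-view balls with top-view balls
for a in((353.6,197.6),(349.6,208),(348,216)):
  for b in((269.4,266),(287,273)):
    print(a,b,*tri(a,b))
# cabinet edge
cab=C[(C[...,2]>.3)&(C[...,2]<1)]; print("cab z pct",np.percentile(cab[:,2],[1,5,50]),"xmin",np.percentile(cab[:,0],[.5,2,10]))
lo=C[(C[...,2]>.33)&(C[...,2]<.40)];print("lower edge x",np.percentile(lo[:,0],[1,10,50,99]))
bb=C[240:285,255:300].reshape(-1,3);bb=bb[bb[:,2]>.085];print("high pts near loop");print(bb[::max(1,len(bb)//25)])
```

```text
lid corners [0.6494 0.0134 0.098 ] [ 0.5921 -0.1782  0.098 ] 0.1999992219243652
hull [[317, 181], [343, 189], [344, 190], [344, 214], [343, 218], [341, 225], [336, 242], [335, 245], [333, 249], [328, 249], [324, 248], [258, 227], [246, 223], [245, 222], [245, 216], [249, 204], [256, 184], [257, 183], [273, 182], [311, 181]]
yaw corner -0.2904044558809825
front line -0.29837257 0.6184666 -0.094467655 65 ymin/max extents -0.001437026917813146 0.2026095855783155 xmin 0.6179955659899337
(353.6, 197.6) (269.4, 266) [ 0.553  -0.0419  0.1201] 0.010176724243624124
(353.6, 197.6) (287, 273) [ 0.5448 -0.0794  0.1003] 0.001700439632191262
(349.6, 208) (269.4, 266) [ 0.5558 -0.0416  0.0987] 0.0047290606912052165
(349.6, 208) (287, 273) [ 0.5476 -0.08    0.0773] 0.007781224625356549
(348, 216) (269.4, 266) [ 0.5567 -0.0413  0.0821] 0.0030801047062737814
(348, 216) (287, 273) [ 0.5483 -0.0805  0.0594] 0.00978921329296645
cab z pct [0.3833 0.4199 0.6509] xmin [0.5546 0.6783 0.6788]
lower edge x [0.6782 0.6787 0.6793 0.7012]
high pts near loop
[[ 0.6136 -0.0637  0.1027]
 [ 0.6125 -0.0804  0.1207]
 [ 0.6147 -0.1027  0.0927]
 [ 0.6115 -0.0765  0.1039]
 [ 0.6131 -0.1053  0.086 ]
 [ 0.6091 -0.0765  0.1072]
 [ 0.6068 -0.0638  0.108 ]
 [ 0.6073 -0.0809  0.1036]
 [ 0.6047 -0.0701  0.1096]
 [ 0.6052 -0.0873  0.104 ]
 [ 0.6029 -0.083   0.1062]
 [ 0.6006 -0.0871  0.1099]
 [ 0.5776 -0.0468  0.0875]
 [ 0.5717 -0.0859  0.0854]
 [ 0.5673 -0.0837  0.0892]
 [ 0.5624 -0.0431  0.1036]
 [ 0.5608 -0.0815  0.092 ]
 [ 0.5583 -0.0495  0.103 ]
 [ 0.5561 -0.041   0.1011]
 [ 0.5563 -0.058   0.1035]
 [ 0.5542 -0.058   0.1051]
 [ 0.5521 -0.058   0.1042]
 [ 0.5523 -0.0771  0.1026]
 [ 0.5502 -0.0728  0.1058]
 [ 0.5481 -0.075   0.1042]
 [ 0.544  -0.0771  0.1049]]
```

```bash
cat >> h.py <<'E'
YAW=-.293; EX=np.array([np.cos(YAW),np.sin(YAW),0]);EY=np.array([-EX[1],EX[0],0])
X0,Y0=.617,.1018   # lid front nominal (case x=-70), centre, along EX,EY
def case(P): P=np.asarray(P); return np.stack([(X0-P@EX)*1e3,(P@EY-Y0)*1e3,P[...,2]*1e3],-1)  # out,y,z mm
def world(o,y,z): return (X0-o/1e3)*EX+(Y0+y/1e3)*EY+np.array([0,0,z/1e3])
E
python3 - <<'E'
from h import *
np.set_printoptions(precision=1,suppress=True)
for n in("top","side"):
    f=np.load(n+"0.npz");p,d=f["p"],f["d"];Q=case(cloud(n,d))
    m=(abs(Q[...,1])<13)&(Q[...,0]>-5)&(Q[...,0]<40)&(Q[...,2]>95)
    q=Q[m];q=q[q[:,0].argsort()];print(n,"keeper out,z");print(q[:,[0,2]].astype(int).tolist())
    m=(abs(Q[...,1])<30)&(Q[...,0]>40)&(Q[...,0]<90)&(Q[...,2]>50)
    q=Q[m];q=q[q[:,0].argsort()];print(n,"lever/loop");print(q.astype(int).tolist())
E
```

```text
top keeper out,z
[[-4, 101], [-4, 104], [-4, 103], [-4, 103], [-4, 103], [-4, 105], [-3, 104], [-3, 104], [-3, 103], [-3, 102], [-3, 104], [-2, 103], [-2, 103], [-2, 103], [-2, 104], [-2, 101], [-2, 99], [-2, 105], [-1, 104], [-1, 100], [-1, 105], [-1, 104], [-1, 103], [0, 103], [0, 104], [0, 104], [0, 104], [0, 103], [0, 102], [0, 105], [0, 102], [0, 100], [0, 106], [0, 104], [1, 102], [1, 102], [1, 105], [1, 105], [1, 103], [1, 102], [1, 102], [2, 104], [2, 101], [2, 105], [2, 105], [2, 103], [3, 104], [3, 104], [3, 106], [3, 104], [5, 121], [5, 118], [5, 123], [5, 120], [5, 120], [6, 121], [6, 120], [6, 120], [6, 119], [6, 119], [6, 123], [7, 122], [7, 120], [7, 119], [7, 122], [8, 122], [8, 121], [8, 110], [8, 120], [8, 115], [8, 113], [8, 115], [8, 110], [8, 108], [8, 111], [8, 104], [8, 102], [8, 109], [8, 102], [8, 104], [9, 105], [9, 103], [9, 103], [9, 104], [9, 103], [10, 104], [10, 104], [10, 104], [10, 102], [10, 103], [10, 105], [11, 105], [11, 105], [11, 103], [11, 107], [11, 106], [12, 104], [12, 103], [12, 105], [12, 104], [12, 103], [12, 106], [13, 106], [13, 104], [
[... 21021 characters left out ...]
 26, 101], [70, 15, 81], [70, -11, 105], [70, 14, 79], [70, 15, 106], [70, -3, 81], [70, 8, 105], [70, -17, 106], [70, -4, 104], [70, 22, 108], [70, 3, 83], [71, -8, 83], [71, 4, 82], [71, -2, 103], [71, 24, 106], [71, 11, 81], [71, 5, 105], [71, 11, 104], [71, -14, 106], [71, 18, 106], [71, 24, 105], [71, -14, 104], [71, 24, 103], [71, 12, 80], [71, -7, 105], [71, -6, 82], [71, 24, 100], [71, 0, 79], [71, -7, 103], [71, 0, 82], [72, 20, 105], [72, 7, 104], [72, 8, 82], [72, -4, 81], [72, -13, 100], [72, 1, 103], [72, 7, 103], [72, -4, 103], [72, -18, 102], [72, 15, 105], [72, -10, 104], [73, 2, 102], [73, 16, 103], [73, -15, 106], [73, 22, 102], [73, 23, 105], [73, -17, 101], [73, 24, 101]]
```

```bash
cat >> h.py <<'E'
def tcp(o,y,z,th,a):  # TCP for tool point a mm ahead of TCP at case (o,y,z), tilt th
    tz=EX*np.sin(th)-np.array([0,0,np.cos(th)]); return world(o,y,z)-tz*a/1e3
E
python3 - <<'E'
from h import *
np.set_printoptions(precision=4,suppress=True)
t=bot.sense()["tcp_pos"]
for z in(190,102): P=tcp(70,1,z,.25,3); print(P,(P-t)*1e3)
print(EX,EY)
E
```

```text
[ 0.5527 -0.0594  0.1929] [ 350.9397 -650.4623  -51.6955]
[ 0.5527 -0.0594  0.1049] [ 350.9397 -650.4623 -139.6955]
[ 0.9574 -0.2888  0.    ] [0.2888 0.9574 0.    ]
```

```bash
python3 -m creep '{"deltas":[{"tx":12,"ty":-22,"gripper":0.72},{"tx":22,"ty":-42,"gripper":0.72},{"tx":22,"ty":-42,"gripper":0.72},{"tx":22,"ty":-42,"gripper":0.72},{"tx":22,"ty":-42,"gripper":0.72},{"tx":22,"ty":-42,"gripper":0.72},{"tx":22,"ty":-42,"gripper":0.72},{"tx":22,"ty":-42,"gripper":0.72},{"tx":22,"ty":-42,"gripper":0.72},{"tx":22,"ty":-42,"wz":0.037,"gripper":0.72}]}'
python3 -m creep '{"deltas":[{"tx":22,"ty":-42,"gripper":0.72},{"tx":22,"ty":-42,"gripper":0.72},{"tx":22,"ty":-42,"wx":-0.012,"wy":-0.04,"gripper":0.72},{"tx":22,"ty":-42,"wx":-0.012,"wy":-0.04,"gripper":0.72},{"tx":22,"ty":-42,"wx":-0.012,"wy":-0.04,"gripper":0.72},{"tx":18,"ty":-30,"wx":-0.012,"wy":-0.04,"tz":-10,"gripper":0.72},{"tz":-10,"wx":-0.012,"wy":-0.04,"gripper":0.72},{"tz":-10,"wx":-0.012,"wy":-0.039,"gripper":0.72},{"tz":-10,"gripper":0.72},{"gripper":0.72}]}'
```

```text
schema error: expected keys gripper, tx, ty, tz, wx, wy, wz
schema error: expected keys gripper, tx, ty, tz, wx, wy, wz
```

```bash
python3 -m creep '{"deltas":[{"tx":12,"ty":-22,"tz":0,"wx":0,"wy":0,"wz":0,"gripper":0.72},{"tx":22,"ty":-42,"tz":0,"wx":0,"wy":0,"wz":0,"gripper":0.72},{"tx":22,"ty":-42,"tz":0,"wx":0,"wy":0,"wz":0,"gripper":0.72},{"tx":22,"ty":-42,"tz":0,"wx":0,"wy":0,"wz":0,"gripper":0.72},{"tx":22,"ty":-42,"tz":0,"wx":0,"wy":0,"wz":0,"gripper":0.72},{"tx":22,"ty":-42,"tz":0,"wx":0,"wy":0,"wz":0,"gripper":0.72},{"tx":22,"ty":-42,"tz":0,"wx":0,"wy":0,"wz":0,"gripper":0.72},{"tx":22,"ty":-42,"tz":0,"wx":0,"wy":0,"wz":0,"gripper":0.72},{"tx":22,"ty":-42,"tz":0,"wx":0,"wy":0,"wz":0,"gripper":0.72},{"tx":22,"ty":-42,"tz":0,"wx":0,"wy":0,"wz":0.037,"gripper":0.72}]}'
python3 -m creep '{"deltas":[{"tx":22,"ty":-42,"tz":0,"wx":0,"wy":0,"wz":0,"gripper":0.72},{"tx":22,"ty":-42,"tz":0,"wx":0,"wy":0,"wz":0,"gripper":0.72},{"tx":22,"ty":-42,"tz":0,"wx":-0.012,"wy":-0.04,"wz":0,"gripper":0.72},{"tx":22,"ty":-42,"tz":0,"wx":-0.012,"wy":-0.04,"wz":0,"gripper":0.72},{"tx":22,"ty":-42,"tz":0,"wx":-0.012,"wy":-0.04,"wz":0,"gripper":0.72},{"tx":18,"ty":-30,"tz":-10,"wx":-0.012,"wy":-0.04,"wz":0,"gripper":0.72},{"tx":0,"ty":0,"tz":-10,"wx":-0.012,"wy":-0.04,"wz":0,"gripper":0.72},{"tx":0,"ty":0,"tz":-10,"wx":-0.012,"wy":-0.039,"wz":0,"gripper":0.72},{"tx":0,"ty":0,"tz":-10,"wx":0,"wy":0,"wz":0,"gripper":0.72},{"tx":0,"ty":0,"tz":0,"wx":0,"wy":0,"wz":0,"gripper":0.72}]}'
```

```text
t: 1.1
tcp_pos: [0.4122, 0.1896, 0.2453]
tcp_rot: [-0.0, 0.145, 0.989, 0.0]
wrist_force: [1.0, 0.3, -0.4]
width: 0.0616
grasp_force: 0.0
t: 2.1
tcp_pos: [0.5388, -0.0481, 0.2039]
tcp_rot: [0.121, 0.144, 0.982, -0.018]
wrist_force: [-0.1, 0.2, 0.9]
width: 0.0618
grasp_force: 0.0
```

```bash
python3 -m creep '{"deltas":[{"tx":7,"ty":-6,"tz":-10,"wx":0,"wy":0,"wz":0,"gripper":0.72},{"tx":7,"ty":-5,"tz":-15,"wx":0,"wy":0,"wz":0,"gripper":0.72},{"tx":0,"ty":0,"tz":-15,"wx":0,"wy":0,"wz":0,"gripper":0.72},{"tx":0,"ty":0,"tz":-15,"wx":0,"wy":0,"wz":0,"gripper":0.72},{"tx":0,"ty":0,"tz":-15,"wx":0,"wy":0,"wz":0,"gripper":0.72},{"tx":0,"ty":0,"tz":-10,"wx":0,"wy":0,"wz":0,"gripper":0.72},{"tx":0,"ty":0,"tz":-7,"wx":0,"wy":0,"wz":0,"gripper":0.72},{"tx":0,"ty":0,"tz":-6,"wx":0,"wy":0,"wz":0,"gripper":0.72},{"tx":0,"ty":0,"tz":-6,"wx":0,"wy":0,"wz":0,"gripper":0.72},{"tx":0,"ty":0,"tz":0,"wx":0,"wy":0,"wz":0,"gripper":0.68}]}'
python3 - <<'E'
from h import *
o=[]
for n,(x,y,w,h) in(("side",(290,150,100,105)),("top",(230,205,100,105))):
    p,d=bot.grab_frame(n); np.savez(n+"1.npz",p=p,d=d); o.append(cv2.resize(p[y:y+h,x:x+w,::-1],None,fx=4,fy=4,interpolation=cv2.INTER_CUBIC))
cv2.imwrite("pics/b1.png",np.hstack(o))
E
```

```text
t: 3.1
tcp_pos: [0.5536, -0.0594, 0.1058]
tcp_rot: [0.123, 0.144, 0.982, -0.018]
wrist_force: [-0.8, 0.2, -0.6]
width: 0.0582
grasp_force: 0.0
```

View pics/b1.png

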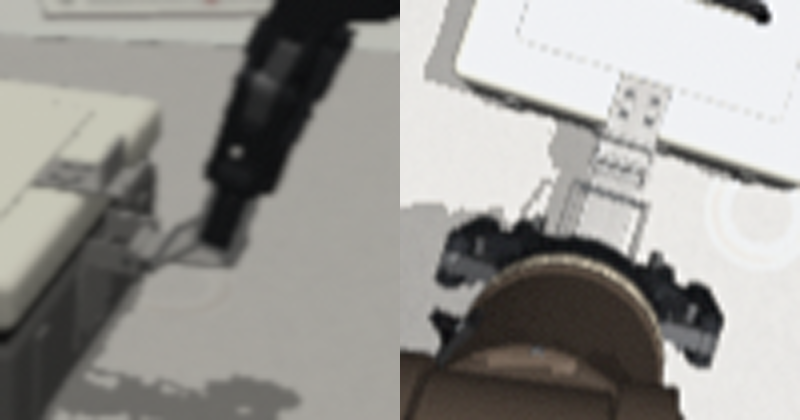

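The side crop shows the near finger pad covering the bar's end at about crop (225,215). The top crop shows the fingers straddling the loop. I'll close gently.

```bash
python3 -m creep '{"deltas":[{"tx":0,"ty":0,"tz":0,"wx":0,"wy":0,"wz":0,"gripper":0.64},{"tx":0,"ty":0,"tz":0,"wx":0,"wy":0,"wz":0,"gripper":0.62},{"tx":0,"ty":0,"tz":0,"wx":0,"wy":0,"wz":0,"gripper":0.605},{"tx":0,"ty":0,"tz":0,"wx":0,"wy":0,"wz":0,"gripper":0.595},{"tx":0,"ty":0,"tz":0,"wx":0,"wy":0,"wz":0,"gripper":0.588},{"tx":0,"ty":0,"tz":0,"wx":0,"wy":0,"wz":0,"gripper":0.582},{"tx":0,"ty":0,"tz":0,"wx":0,"wy":0,"wz":0,"gripper":0.577},{"tx":0,"ty":0,"tz":0,"wx":0,"wy":0,"wz":0,"gripper":0.572},{"tx":0,"ty":0,"tz":0,"wx":0,"wy":0,"wz":0,"gripper":0.57},{"tx":0,"ty":0,"tz":0,"wx":0,"wy":0,"wz":0,"gripper":0.57}]}'
```

```text
t: 4.2
tcp_pos: [0.5538, -0.0595, 0.1063]
tcp_rot: [0.123, 0.144, 0.982, -0.018]
wrist_force: [0.0, 0.4, -0.0]
width: 0.049
grasp_force: 0.0
```

```bash
python3 -m creep '{"deltas":[{"tx":0,"ty":0,"tz":0,"wx":0,"wy":0,"wz":0,"gripper":0.567},{"tx":0,"ty":0,"tz":0,"wx":0,"wy":0,"wz":0,"gripper":0.565},{"tx":0,"ty":0,"tz":0,"wx":0,"wy":0,"wz":0,"gripper":0.563},{"tx":0,"ty":0,"tz":0,"wx":0,"wy":0,"wz":0,"gripper":0.561},{"tx":0,"ty":0,"tz":0,"wx":0,"wy":0,"wz":0,"gripper":0.559},{"tx":0,"ty":0,"tz":0,"wx":0,"wy":0,"wz":0,"gripper":0.557},{"tx":0,"ty":0,"tz":0,"wx":0,"wy":0,"wz":0,"gripper":0.555},{"tx":0,"ty":0,"tz":0,"wx":0,"wy":0,"wz":0,"gripper":0.553},{"tx":0,"ty":0,"tz":0,"wx":0,"wy":0,"wz":0,"gripper":0.551},{"tx":0,"ty":0,"tz":0,"wx":0,"wy":0,"wz":0,"gripper":0.55}]}'
```

```text
t: 5.2
tcp_pos: [0.5538, -0.0594, 0.1063]
tcp_rot: [0.123, 0.144, 0.982, -0.018]
wrist_force: [-0.7, 1.6, 0.2]
width: 0.047
grasp_force: 3.5
```

```bash
python3 -m creep '{"deltas":[{"tx":0,"ty":0,"tz":0,"wx":0,"wy":0,"wz":0,"gripper":0.549},{"tx":0,"ty":0,"tz":0,"wx":0,"wy":0,"wz":0,"gripper":0.548},{"tx":0,"ty":0,"tz":0,"wx":0,"wy":0,"wz":0,"gripper":0.547},{"tx":0,"ty":0,"tz":0,"wx":0,"wy":0,"wz":0,"gripper":0.546},{"tx":0,"ty":0,"tz":0,"wx":0,"wy":0,"wz":0,"gripper":0.545},{"tx":0,"ty":0,"tz":0,"wx":0,"wy":0,"wz":0,"gripper":0.544},{"tx":0,"ty":0,"tz":0,"wx":0,"wy":0,"wz":0,"gripper":0.543},{"tx":0,"ty":0,"tz":0,"wx":0,"wy":0,"wz":0,"gripper":0.542},{"tx":0,"ty":0,"tz":0,"wx":0,"wy":0,"wz":0,"gripper":0.541},{"tx":0,"ty":0,"tz":0,"wx":0,"wy":0,"wz":0,"gripper":0.54}]}'
```

```text
t: 6.2
tcp_pos: [0.5539, -0.0594, 0.1063]
tcp_rot: [0.123, 0.144, 0.982, -0.018]
wrist_force: [-1.3, 1.7, 0.8]
width: 0.0461
grasp_force: 9.6
```

```bash
python3 -m creep '{"deltas":[{"tx":0,"ty":0,"tz":0,"wx":0,"wy":0,"wz":0,"gripper":0.536},{"tx":0,"ty":0,"tz":0,"wx":0,"wy":0,"wz":0,"gripper":0.532},{"tx":3.8,"ty":-1.2,"tz":5,"wx":0,"wy":0,"wz":0,"gripper":0.532},{"tx":3.8,"ty":-1.2,"tz":5,"wx":0,"wy":0,"wz":0,"gripper":0.532},{"tx":5.7,"ty":-1.7,"tz":4,"wx":0,"wy":0,"wz":0,"gripper":0.532},{"tx":5.7,"ty":-1.7,"tz":4,"wx":0,"wy":0,"wz":0,"gripper":0.532},{"tx":7.7,"ty":-2.3,"tz":0,"wx":0,"wy":0,"wz":0,"gripper":0.532},{"tx":7.7,"ty":-2.3,"tz":0,"wx":0,"wy":0,"wz":0,"gripper":0.532},{"tx":7.7,"ty":-2.3,"tz":0,"wx":0,"wy":0,"wz":0,"gripper":0.532},{"tx":0,"ty":0,"tz":0,"wx":0,"wy":0,"wz":0,"gripper":0.532}]}'
python3 - <<'E'
from h import *
print(case(bot.sense()["tcp_pos"]).round(1))
Q=[]
for n in("side","top"):
    p,d=bot.grab_frame(n); np.savez(n+"2.npz",p=p,d=d)
x,y,w,h=290,150,100,75;p=np.load("side2.npz")["p"]
cv2.imwrite("pics/s2.png",cv2.resize(p[y:y+h,x:x+w,::-1],None,fx=6,fy=6,interpolation=cv2.INTER_CUBIC))
E
```

```text
t: 7.2
tcp_pos: [0.597, -0.0727, 0.1242]
tcp_rot: [0.123, 0.144, 0.982, -0.018]
wrist_force: [0.2, 1.4, 0.3]
width: 0.0458
grasp_force: 16.1
[ 24.4   1.1 124.2]
```

View pics/s2.png

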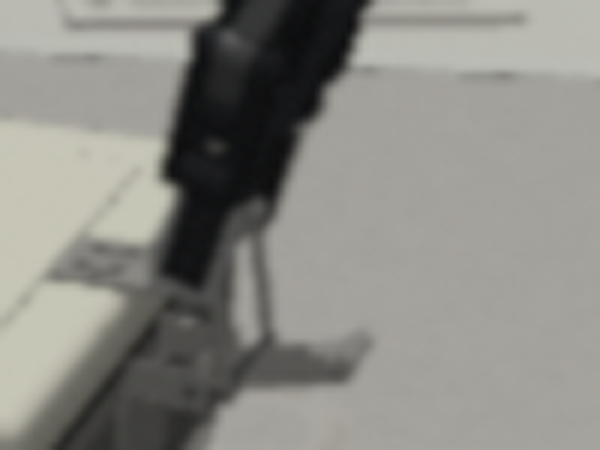

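The side crop shows the loop gripped and swung nearly upright. Its far bar end is at about crop (255,208), with the lever level at (340,350). I'll check this against the expected bar position.

Run:
```python
from h import *
np.set_printoptions(precision=1,suppress=True)
for o,y,z in((25,20.5,120),(25,-18.5,120),(36,-18.5,75),(36,20,75)): print(o,y,z,(proj("side",world(o,y,z))-[290,150])*6)
for n in("side","top"):
    Q=case(cloud(n,np.load(n+"2.npz")["d"]))
    for a,b in((-24,-15),(15,24)):
        m=(Q[...,1]>a)&(Q[...,1]<b)&(Q[...,0]>17)&(Q[...,0]<45)&(Q[...,2]>76)&(Q[...,2]<128); q=Q[m];q=q[q[:,2].argsort()];print(n,a,q[::max(1,len(q)//18)].astype(int).tolist())
```

```text
25 20.5 120 [199.4 257.6]
25 -18.5 120 [239.9 205. ]
36 -18.5 75 [265.8 337.3]
36 20 75 [227.7 393. ]
side -24 [[25, -16, 76], [36, -15, 79], [33, -17, 82], [35, -16, 85], [35, -15, 87], [31, -15, 89], [34, -17, 90], [32, -16, 95], [31, -15, 99], [30, -15, 101], [30, -15, 106], [32, -15, 108], [30, -16, 109], [29, -16, 111], [30, -16, 113], [31, -22, 117], [32, -19, 121], [31, -16, 122], [33, -20, 125], [30, -20, 126], [30, -23, 127]]
side 15 [[38, 15, 76], [40, 15, 76], [25, 18, 77], [17, 17, 77], [19, 18, 77], [25, 16, 78], [32, 21, 78], [23, 18, 78], [40, 15, 78], [34, 22, 79], [34, 22, 81], [34, 23, 84], [32, 23, 87], [34, 22, 89], [32, 23, 91], [30, 22, 92], [34, 23, 94], [33, 22, 95], [32, 22, 97], [30, 23, 102], [31, 23, 106], [27, 22, 107], [31, 23, 110]]
top -24 []
top 15 []
```

```bash
python3 -m creep '{"deltas":[{"tx":2.9,"ty":-0.9,"tz":0,"wx":0,"wy":0,"wz":0,"gripper":0.532},{"tx":2.9,"ty":-0.9,"tz":0,"wx":0,"wy":0,"wz":0,"gripper":0.532},{"tx":1.9,"ty":-0.6,"tz":0,"wx":0,"wy":0,"wz":0,"gripper":0.532},{"tx":1.9,"ty":-0.6,"tz":0,"wx":0,"wy":0,"wz":0,"gripper":0.532},{"tx":0,"ty":0,"tz":0,"wx":0,"wy":0,"wz":0,"gripper":0.532},{"tx":0,"ty":0,"tz":0,"wx":0,"wy":0,"wz":0,"gripper":0.532},{"tx":0,"ty":0,"tz":0,"wx":0,"wy":0,"wz":0,"gripper":0.532},{"tx":0,"ty":0,"tz":0,"wx":0,"wy":0,"wz":0,"gripper":0.532},{"tx":0,"ty":0,"tz":0,"wx":0,"wy":0,"wz":0,"gripper":0.532},{"tx":0,"ty":0,"tz":0,"wx":0,"wy":0,"wz":0,"gripper":0.532}]}'
python3 - <<'E'
from h import *
print(case(bot.sense()["tcp_pos"]).round(1),bot.sense()["wrist_force"])
for n in("side","top"):
    p,d=bot.grab_frame(n); Q=case(cloud(n,d))
    for a,b in((-26,-14),(14,26)):
        m=(Q[...,1]>a)&(Q[...,1]<b)&(Q[...,0]>17)&(Q[...,0]<45)&(Q[...,2]>76)&(Q[...,2]<128); q=Q[m];q=q[q[:,2].argsort()];print(n,a,q[::max(1,len(q)//15)].astype(int).tolist())
cv2.imwrite("pics/s3.png",cv2.resize(bot.grab_frame("side")[0][150:225,290:390,::-1],None,fx=6,fy=6,interpolation=cv2.INTER_CUBIC))
E
```

```text
t: 8.3
tcp_pos: [0.6055, -0.0752, 0.1243]
tcp_rot: [0.123, 0.144, 0.982, -0.018]
wrist_force: [-1.1, 1.1, -0.0]
width: 0.0462
grasp_force: 16.1
[ 15.6   1.1 124.3] [-1.14845109  1.08593172 -0.01882012]
side -26 [[26, -14, 77], [31, -16, 80], [32, -14, 83], [32, -19, 87], [29, -16, 90], [26, -17, 93], [30, -16, 97], [28, -18, 99], [24, -15, 102], [25, -14, 107], [24, -21, 108], [22, -16, 112], [23, -23, 115], [23, -18, 120], [25, -24, 121], [22, -20, 123], [25, -23, 124], [20, -18, 125], [25, -21, 127]]
side 14 [[18, 19, 76], [35, 18, 77], [24, 19, 77], [25, 16, 78], [35, 17, 78], [33, 23, 79], [35, 24, 82], [33, 25, 84], [32, 21, 88], [29, 24, 89], [29, 24, 93], [29, 25, 96], [26, 24, 99], [17, 14, 103], [24, 24, 105], [22, 23, 108], [24, 24, 111], [25, 24, 123]]
top -26 []
top 14 []
```

View pics/s3.png

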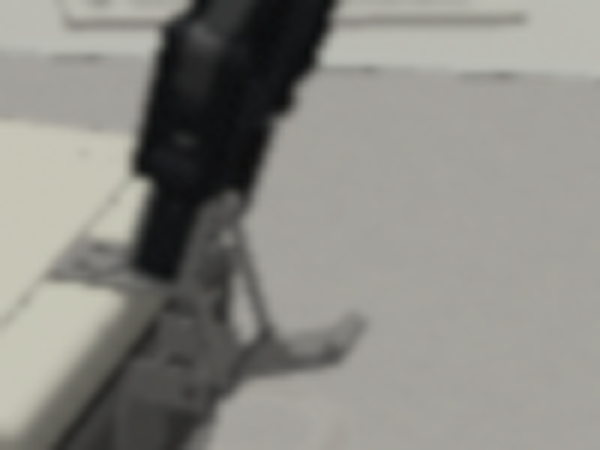

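The side crop shows the bar above the lip and moving with the gripper, with the far ball at crop (230,200). I'll probe inward for the back wall.

```bash
python3 -m creep '{"deltas":[{"tx":1.9,"ty":-0.6,"tz":0,"wx":0,"wy":0,"wz":0,"gripper":0.532},{"tx":1.9,"ty":-0.6,"tz":0,"wx":0,"wy":0,"wz":0,"gripper":0.532},{"tx":1,"ty":-0.3,"tz":0,"wx":0,"wy":0,"wz":0,"gripper":0.532},{"tx":0.5,"ty":-0.15,"tz":0,"wx":0,"wy":0,"wz":0,"gripper":0.532},{"tx":0.5,"ty":-0.15,"tz":0,"wx":0,"wy":0,"wz":0,"gripper":0.532},{"tx":0.5,"ty":-0.15,"tz":0,"wx":0,"wy":0,"wz":0,"gripper":0.532},{"tx":0.5,"ty":-0.15,"tz":0,"wx":0,"wy":0,"wz":0,"gripper":0.532},{"tx":0,"ty":0,"tz":0,"wx":0,"wy":0,"wz":0,"gripper":0.532},{"tx":0,"ty":0,"tz":0,"wx":0,"wy":0,"wz":0,"gripper":0.532},{"tx":0,"ty":0,"tz":0,"wx":0,"wy":0,"wz":0,"gripper":0.532}]}'
python3 -c "
from h import *
s=bot.sense();print(case(s['tcp_pos']).round(1),s['wrist_force']@EX)"
```

```text
t: 9.45
tcp_pos: [0.6123, -0.0773, 0.1243]
tcp_rot: [0.123, 0.144, 0.982, -0.018]
wrist_force: [-1.2, 1.0, -1.4]
width: 0.0459
grasp_force: 16.0
[  8.4   1.  124.3] -1.40141548566787
```

```bash
python3 -m creep '{"deltas":[{"tx":0.5,"ty":-0.15,"tz":0,"wx":0,"wy":0,"wz":0,"gripper":0.532},{"tx":0.5,"ty":-0.15,"tz":0,"wx":0,"wy":0,"wz":0,"gripper":0.532},{"tx":0.5,"ty":-0.15,"tz":0,"wx":0,"wy":0,"wz":0,"gripper":0.532},{"tx":0.5,"ty":-0.15,"tz":0,"wx":0,"wy":0,"wz":0,"gripper":0.532},{"tx":0,"ty":0,"tz":0,"wx":0,"wy":0,"wz":0,"gripper":0.532},{"tx":0,"ty":0,"tz":0,"wx":0,"wy":0,"wz":0,"gripper":0.532},{"tx":0,"ty":0,"tz":0,"wx":0,"wy":0,"wz":0,"gripper":0.532},{"tx":0,"ty":0,"tz":0,"wx":0,"wy":0,"wz":0,"gripper":0.532},{"tx":0,"ty":0,"tz":0,"wx":0,"wy":0,"wz":0,"gripper":0.532},{"tx":0,"ty":0,"tz":0,"wx":0,"wy":0,"wz":0,"gripper":0.532}]}'
python3 - <<'E'
from h import *
s=bot.sense();print(case(s['tcp_pos']).round(1),s['wrist_force']@EX)
p,d=bot.grab_frame("side"); Q=case(cloud("side",d))
for a,b in((-26,-14),(14,26)):
    m=(Q[...,1]>a)&(Q[...,1]<b)&(Q[...,0]>8)&(Q[...,0]<45)&(Q[...,2]>80)&(Q[...,2]<128); q=Q[m];q=q[q[:,2].argsort()];print(a,q[::max(1,len(q)//25)].astype(int).tolist())
E
```

```text
t: 10.45
tcp_pos: [0.6144, -0.0779, 0.1244]
tcp_rot: [0.123, 0.144, 0.982, -0.018]
wrist_force: [0.3, 1.2, -1.2]
width: 0.0456
grasp_force: 16.0
[  6.3   1.  124.4] -0.001196746244882807
-26 [[34, -20, 80], [33, -16, 82], [29, -16, 83], [31, -15, 84], [29, -16, 85], [29, -15, 88], [28, -17, 89], [24, -17, 91], [29, -15, 93], [27, -16, 94], [23, -15, 96], [26, -16, 98], [22, -16, 99], [25, -15, 100], [21, -15, 102], [20, -17, 103], [19, -18, 104], [22, -16, 106], [19, -14, 108], [18, -16, 109], [16, -16, 111], [14, -16, 112], [18, -16, 113], [15, -17, 116], [14, -15, 119], [15, -22, 121], [15, -16, 121], [9, -15, 122], [14, -20, 123], [16, -20, 124], [13, -23, 124], [9, -21, 124], [11, -23, 125], [9, -21, 126], [15, -21, 127]]
14 [[35, 23, 80], [34, 17, 80], [34, 22, 81], [32, 16, 81], [34, 17, 83], [31, 24, 83], [30, 21, 84], [38, 15, 85], [42, 16, 86], [39, 15, 87], [41, 15, 87], [30, 23, 89], [26, 22, 90], [27, 21, 91], [24, 23, 92], [24, 23, 94], [22, 23, 95], [25, 21, 98], [24, 23, 98], [22, 23, 100], [23, 21, 101], [23, 25, 103], [18, 23, 103], [11, 14, 103], [19, 15, 104], [18, 22, 105], [20, 24, 106], [19, 21, 106], [19, 16, 108], [17, 14, 109], [20, 23, 110], [19, 15, 110], [18, 23, 111], [16, 24, 113], [15, 22, 115], [15, 22, 116], [16, 24, 121]]
```

```bash
python3 -m creep '{"deltas":[{"tx":0,"ty":0,"tz":-1,"wx":0,"wy":0,"wz":0,"gripper":0.532},{"tx":0,"ty":0,"tz":-1,"wx":0,"wy":0,"wz":0,"gripper":0.532},{"tx":0.4,"ty":-0.12,"tz":0,"wx":0,"wy":0,"wz":0,"gripper":0.532},{"tx":0.4,"ty":-0.12,"tz":0,"wx":0,"wy":0,"wz":0,"gripper":0.532},{"tx":0.4,"ty":-0.12,"tz":0,"wx":0,"wy":0,"wz":0,"gripper":0.532},{"tx":0.4,"ty":-0.12,"tz":0,"wx":0,"wy":0,"wz":0,"gripper":0.532},{"tx":0,"ty":0,"tz":0,"wx":0,"wy":0,"wz":0,"gripper":0.532},{"tx":0,"ty":0,"tz":0,"wx":0,"wy":0,"wz":0,"gripper":0.532},{"tx":0,"ty":0,"tz":0,"wx":0,"wy":0,"wz":0,"gripper":0.532},{"tx":0,"ty":0,"tz":0,"wx":0,"wy":0,"wz":0,"gripper":0.532}]}'
python3 -c "
from h import *
s=bot.sense();print(case(s['tcp_pos']).round(1),s['wrist_force']@EX)"
```

```text
t: 11.5
tcp_pos: [0.6157, -0.0783, 0.1221]
tcp_rot: [0.123, 0.144, 0.982, -0.018]
wrist_force: [-2.8, 1.9, -0.6]
width: 0.0458
grasp_force: 16.1
[  4.9   1.1 122.1] -3.1827447564574634
```

```bash
python3 -m creep '{"deltas":[{"tx":0.4,"ty":-0.12,"tz":0,"wx":0,"wy":0,"wz":0,"gripper":0.532},{"tx":0.4,"ty":-0.12,"tz":0,"wx":0,"wy":0,"wz":0,"gripper":0.532},{"tx":0,"ty":0,"tz":0,"wx":0,"wy":0,"wz":0,"gripper":0.532},{"tx":0,"ty":0,"tz":0,"wx":0,"wy":0,"wz":0,"gripper":0.532},{"tx":0,"ty":0,"tz":0,"wx":0,"wy":0,"wz":0,"gripper":0.532},{"tx":0,"ty":0,"tz":0,"wx":0,"wy":0,"wz":0,"gripper":0.532},{"tx":0,"ty":0,"tz":0,"wx":0,"wy":0,"wz":0,"gripper":0.532},{"tx":0,"ty":0,"tz":0,"wx":0,"wy":0,"wz":0,"gripper":0.532},{"tx":0,"ty":0,"tz":0,"wx":0,"wy":0,"wz":0,"gripper":0.532},{"tx":0,"ty":0,"tz":0,"wx":0,"wy":0,"wz":0,"gripper":0.532}]}'
python3 -c "
from h import *
s=bot.sense();print(case(s['tcp_pos']).round(1),s['wrist_force']@EX)"
```

```text
t: 12.5
tcp_pos: [0.6159, -0.0784, 0.1221]
tcp_rot: [0.122, 0.144, 0.982, -0.018]
wrist_force: [-5.0, 2.8, 0.8]
width: 0.0458
grasp_force: 16.3
[  4.7   1.1 122.1] -5.575669382106523
```

```bash
python3 -m creep '{"deltas":[{"tx":-0.9,"ty":0.3,"tz":0,"wx":0,"wy":0,"wz":0,"gripper":0.532},{"tx":-0.9,"ty":0.3,"tz":0,"wx":0,"wy":0,"wz":0,"gripper":0.532},{"tx":0,"ty":0,"tz":-1,"wx":0,"wy":0,"wz":0,"gripper":0.532},{"tx":0,"ty":0,"tz":-1,"wx":0,"wy":0,"wz":0,"gripper":0.532},{"tx":0,"ty":0,"tz":-1,"wx":0,"wy":0,"wz":0,"gripper":0.532},{"tx":0,"ty":0,"tz":-1,"wx":0,"wy":0,"wz":0,"gripper":0.532},{"tx":0,"ty":0,"tz":-1,"wx":0,"wy":0,"wz":0,"gripper":0.532},{"tx":0,"ty":0,"tz":0,"wx":0,"wy":0,"wz":0,"gripper":0.532},{"tx":0,"ty":0,"tz":0,"wx":0,"wy":0,"wz":0,"gripper":0.532},{"tx":0,"ty":0,"tz":0,"wx":0,"wy":0,"wz":0,"gripper":0.532}]}'
python3 -c "
from h import *
s=bot.sense();print(case(s['tcp_pos']).round(1),s['wrist_force']@EX)"
```

```text
t: 13.5
tcp_pos: [0.6149, -0.078, 0.1173]
tcp_rot: [0.123, 0.144, 0.982, -0.018]
wrist_force: [-0.6, 1.8, -0.1]
width: 0.0456
grasp_force: 16.2
[  5.8   1.2 117.3] -1.1371591000147223
```

```bash
python3 -m creep '{"deltas":[{"tx":0,"ty":0,"tz":-1,"wx":0,"wy":0,"wz":0,"gripper":0.532},{"tx":0,"ty":0,"tz":-1,"wx":0,"wy":0,"wz":0,"gripper":0.532},{"tx":0,"ty":0,"tz":-0.7,"wx":0,"wy":0,"wz":0,"gripper":0.532},{"tx":0,"ty":0,"tz":-0.7,"wx":0,"wy":0,"wz":0,"gripper":0.532},{"tx":0,"ty":0,"tz":-0.6,"wx":0,"wy":0,"wz":0,"gripper":0.532},{"tx":0,"ty":0,"tz":0,"wx":0,"wy":0,"wz":0,"gripper":0.532},{"tx":0,"ty":0,"tz":0,"wx":0,"wy":0,"wz":0,"gripper":0.532},{"tx":0,"ty":0,"tz":0,"wx":0,"wy":0,"wz":0,"gripper":0.532},{"tx":0,"ty":0,"tz":0,"wx":0,"wy":0,"wz":0,"gripper":0.532},{"tx":0,"ty":0,"tz":0,"wx":0,"wy":0,"wz":0,"gripper":0.532}]}'
python3 -c "
from h import *
s=bot.sense();print(case(s['tcp_pos']).round(1),s['wrist_force']@EX)"
```

```text
t: 14.5
tcp_pos: [0.6148, -0.0779, 0.1132]
tcp_rot: [0.123, 0.144, 0.982, -0.018]
wrist_force: [0.1, 1.2, -0.1]
width: 0.0458
grasp_force: 16.1
[  5.9   1.1 113.2] -0.20512684174629184
```

```bash
python3 -m creep '{"deltas":[{"tx":0,"ty":0,"tz":-0.5,"wx":0,"wy":0,"wz":0,"gripper":0.532},{"tx":0,"ty":0,"tz":-0.5,"wx":0,"wy":0,"wz":0,"gripper":0.532},{"tx":0,"ty":0,"tz":-0.5,"wx":0,"wy":0,"wz":0,"gripper":0.532},{"tx":0,"ty":0,"tz":-0.5,"wx":0,"wy":0,"wz":0,"gripper":0.532},{"tx":0,"ty":0,"tz":0,"wx":0,"wy":0,"wz":0,"gripper":0.532},{"tx":0,"ty":0,"tz":0,"wx":0,"wy":0,"wz":0,"gripper":0.532},{"tx":0,"ty":0,"tz":0,"wx":0,"wy":0,"wz":0,"gripper":0.532},{"tx":0,"ty":0,"tz":0,"wx":0,"wy":0,"wz":0,"gripper":0.532},{"tx":0,"ty":0,"tz":0,"wx":0,"wy":0,"wz":0,"gripper":0.532},{"tx":0,"ty":0,"tz":0,"wx":0,"wy":0,"wz":0,"gripper":0.532}]}'
python3 - <<'E'
from h import *
s=bot.sense();print(case(s['tcp_pos']).round(1),s['wrist_force']@EX)
p,d=bot.grab_frame("side"); Q=case(cloud("side",d))
for a,b in((-26,-14),(14,26)):
    m=(Q[...,1]>a)&(Q[...,1]<b)&(Q[...,0]>8)&(Q[...,0]<45)&(Q[...,2]>70)&(Q[...,2]<128); q=Q[m];q=q[q[:,2].argsort()];print(a,q[::max(1,len(q)//22)].astype(int).tolist())
E
```

```text
t: 15.5
tcp_pos: [0.615, -0.078, 0.1114]
tcp_rot: [0.123, 0.144, 0.982, -0.018]
wrist_force: [-1.2, 0.5, 1.3]
width: 0.0458
grasp_force: 16.6
[  5.7   1.2 111.4] -1.3153262622577473
-26 [[32, -14, 70], [35, -18, 71], [32, -16, 73], [29, -17, 76], [21, -16, 77], [29, -17, 81], [27, -15, 84], [23, -17, 86], [21, -15, 88], [18, -16, 92], [16, -16, 96], [11, -21, 99], [16, -15, 107], [14, -15, 109], [9, -14, 110], [10, -21, 111], [16, -20, 113], [16, -21, 115], [12, -20, 117], [18, -21, 119], [15, -22, 120], [18, -25, 122], [19, -23, 125], [13, -21, 127]]
14 [[35, 24, 70], [35, 17, 70], [36, 21, 70], [8, 19, 71], [31, 22, 72], [16, 19, 73], [8, 20, 74], [9, 17, 75], [29, 22, 75], [23, 18, 76], [16, 19, 77], [17, 16, 78], [22, 20, 79], [25, 23, 81], [22, 22, 85], [21, 23, 89], [19, 23, 93], [21, 25, 96], [18, 21, 100], [17, 15, 103], [15, 25, 105], [17, 15, 107], [18, 25, 121]]
```

```bash
python3 -m creep '{"deltas":[{"tx":0,"ty":0,"tz":-0.5,"wx":0,"wy":0,"wz":0,"gripper":0.532},{"tx":0,"ty":0,"tz":-0.5,"wx":0,"wy":0,"wz":0,"gripper":0.532},{"tx":0,"ty":0,"tz":-0.5,"wx":0,"wy":0,"wz":0,"gripper":0.532},{"tx":0,"ty":0,"tz":0,"wx":0,"wy":0,"wz":0,"gripper":0.532},{"tx":0,"ty":0,"tz":0,"wx":0,"wy":0,"wz":0,"gripper":0.532},{"tx":0,"ty":0,"tz":0,"wx":0,"wy":0,"wz":0,"gripper":0.532},{"tx":0,"ty":0,"tz":0,"wx":0,"wy":0,"wz":0,"gripper":0.532},{"tx":0,"ty":0,"tz":0,"wx":0,"wy":0,"wz":0,"gripper":0.532},{"tx":0,"ty":0,"tz":0,"wx":0,"wy":0,"wz":0,"gripper":0.532},{"tx":0,"ty":0,"tz":0,"wx":0,"wy":0,"wz":0,"gripper":0.532}]}'
python3 -c "
from h import *
s=bot.sense();print(case(s['tcp_pos']).round(1),s['wrist_force']@EX)"
```

```text
t: 16.55
tcp_pos: [0.6147, -0.0779, 0.1098]
tcp_rot: [0.123, 0.144, 0.982, -0.018]
wrist_force: [-4.4, 2.6, 5.8]
width: 0.0456
grasp_force: 18.2
[  5.9   1.2 109.8] -4.931940931150779
```

```bash
python3 -m creep '{"deltas":[{"tx":0,"ty":0,"tz":0,"wx":0,"wy":0,"wz":0,"gripper":0.56},{"tx":0,"ty":0,"tz":0,"wx":0,"wy":0,"wz":0,"gripper":0.62},{"tx":0,"ty":0,"tz":0,"wx":0,"wy":0,"wz":0,"gripper":0.68},{"tx":0,"ty":0,"tz":0,"wx":0,"wy":0,"wz":0,"gripper":0.68},{"tx":0,"ty":0,"tz":0,"wx":0,"wy":0,"wz":0,"gripper":0.68},{"tx":-1.2,"ty":0.4,"tz":5,"wx":0,"wy":0,"wz":0,"gripper":0.68},{"tx":-2.4,"ty":0.7,"tz":10,"wx":0,"wy":0,"wz":0,"gripper":0.68},{"tx":-4.8,"ty":1.4,"tz":20,"wx":0,"wy":0,"wz":0,"gripper":0.68},{"tx":-20,"ty":6,"tz":20,"wx":0,"wy":0,"wz":0,"gripper":0.68},{"tx":-40,"ty":12,"tz":10,"wx":0,"wy":0,"wz":0,"gripper":0.68}]}'
python3 - <<'E'
from h import *
s=bot.sense();print(case(s['tcp_pos']).round(1),s['wrist_force']@EX)
np.set_printoptions(precision=1,suppress=True)
o=[]
for n,(x,y,w,h) in(("side",(290,150,100,105)),("top",(230,205,100,105))):
    p,d=bot.grab_frame(n); np.savez(n+"4.npz",p=p,d=d); o.append(cv2.resize(p[y:y+h,x:x+w,::-1],None,fx=4,fy=4,interpolation=cv2.INTER_CUBIC))
    Q=case(cloud(n,d)); m=(abs(Q[...,1])<13)&(Q[...,0]>4)&(Q[...,0]<90)&(Q[...,2]>40)&(Q[...,2]<130);q=Q[m];q=q[q[:,0].argsort()];print(n,q[::max(1,len(q)//60)][:,[0,2]].astype(int).tolist())
    m=(abs(Q[...,1])<28)&(abs(Q[...,1])>15)&(Q[...,0]>4)&(Q[...,0]<40)&(Q[...,2]>80)&(Q[...,2]<130);q=Q[m];q=q[q[:,2].argsort()];print(n,"wires",q[::max(1,len(q)//25)].astype(int).tolist())
cv2.imwrite("pics/b4.png",np.hstack(o))
E
```

```text
t: 17.55
tcp_pos: [0.5489, -0.0581, 0.1777]
tcp_rot: [0.126, 0.145, 0.981, -0.018]
wrist_force: [0.0, 1.1, 0.7]
width: 0.058
grasp_force: 0.0
[ 74.7   1.1 177.7] -0.26260634056028126
side [[4, 103], [7, 120], [8, 119], [8, 112], [8, 117], [8, 106], [9, 108], [9, 115], [11, 79], [11, 108], [13, 78], [13, 108], [14, 103], [14, 104], [15, 76], [17, 107], [18, 78], [19, 75], [19, 103], [20, 75], [20, 107], [21, 78], [22, 77], [23, 74], [24, 74], [25, 71], [25, 72], [27, 71], [28, 71], [28, 70], [30, 68], [31, 67], [33, 67], [34, 67], [35, 67], [36, 68], [37, 66], [38, 65], [40, 64], [41, 64], [43, 63], [44, 63], [45, 61], [46, 62], [47, 61], [49, 61], [49, 60], [51, 59], [52, 59], [53, 58], [55, 58], [56, 56], [57, 57], [58, 56], [60, 56], [61, 56], [62, 56], [65, 58], [65, 56], [67, 56], [68, 54]]
side wires [[9, 18, 80], [26, -20, 81], [27, 22, 81], [22, 21, 84], [25, -16, 84], [23, -17, 86], [24, 21, 87], [21, 18, 88], [19, -16, 90], [21, -20, 91], [20, 20, 91], [19, 24, 93], [20, 22, 95], [16, 22, 96], [18, -18, 97], [14, 23, 98], [17, 15, 101], [16, 17, 102], [14, 23, 102], [19, 15,
[... 670 characters left out ...]
 [44, 64], [45, 62], [46, 60], [47, 59], [48, 62], [49, 61], [50, 58], [51, 58], [52, 58], [53, 60], [54, 55], [55, 55], [57, 57], [57, 56], [59, 51], [60, 56], [61, 54], [62, 53], [62, 52], [64, 54], [64, 56], [66, 57], [67, 56], [68, 53]]
top wires [[28, 22, 80], [26, 23, 82], [26, -20, 82], [25, 21, 83], [23, -16, 87], [25, -17, 89], [23, 21, 90], [21, 22, 90], [20, -17, 93], [20, -20, 94], [16, 19, 98], [17, 21, 98], [16, -16, 99], [8, -16, 104], [16, -18, 104], [9, -20, 105], [14, 15, 106], [14, 17, 106], [12, 25, 106], [13, -15, 107], [12, 16, 107], [15, 19, 107], [14, 22, 108], [10, 23, 108], [10, -18, 109], [10, -16, 109], [13, 20, 109], [12, 23, 110], [14, -19, 111], [12, -19, 111]]
```

View pics/b4.png

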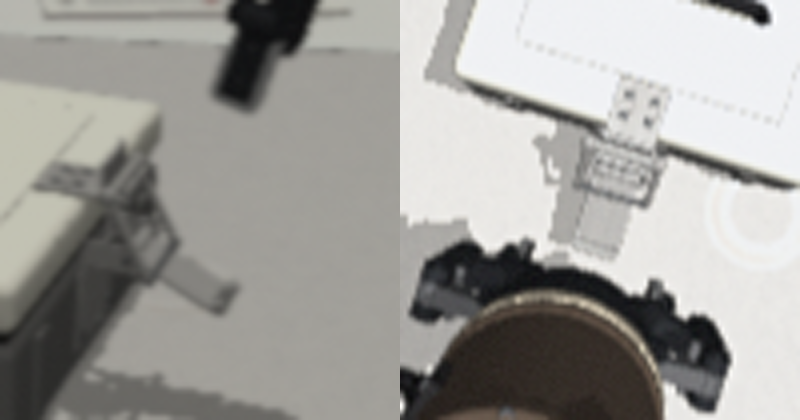

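The crops show the bar seated in the keeper groove and the lever hanging about 22° below level. The gripper is clear. Depth puts the bar's top at out 12, z 108, between the back wall and the lip. Next I'll plan the lever press.

```bash
cat > lev.py <<'E'
from h import *
np.set_printoptions(precision=1,suppress=True)
def T(b,mode,r,phi,gap=0):  # TCP (out,z) mm, tip centre/corner touching lever face
    b=np.radians(b); c=np.array([21,72.2])+r*np.array([np.cos(b),-np.sin(b)])+(1.5+gap)*np.array([np.sin(b),np.cos(b)])
    per=np.array([np.cos(phi),-np.sin(phi)]); tz=np.array([-np.sin(phi),-np.cos(phi)])
    return c-11*mode*per-14*tz
W=[(22,1,40,12),(22,1,40,0),(35,1,42,0),(50,0,38,0),(62,-1,30,0),(75,-1,34,0),(85,-1,36,0),(92,-1,36,0),(98,-1,36,0),(104,-1,36,0)]
E
python3 - <<'E'
from lev import *
s=bot.sense();print(s["joints"].round(2) if hasattr(s["joints"],"round") else s["joints"])
p=case(s["tcp_pos"])[[0,2]]
for w in W:
    q=T(w[0],w[1],w[2],.87,w[3]); d=q-p; print(w,q,"world d",(-d[0]*EX[:2]),d[1]); p=q
E
```

```text
[-0.4  0.3  0.4  2.1 -0.1  0.6  1.3]
(22, 1, 40, 12) [66.8 87.2] world d [13.9 -4.2] -88.76400155367342
(22, 1, 40, 0) [62.3 76. ] world d [ 4.3 -1.3] -11.126206254801446
(35, 1, 42, 0) [59.9 66.8] world d [ 2.3 -0.7] -9.267994305524141
(50, 0, 38, 0) [57.3 53.1] world d [ 2.5 -0.7] -13.691643470961466
(62, -1, 30, 0) [54.2 47. ] world d [ 2.9 -0.9] -6.046331324878182
(75, -1, 34, 0) [49.  40.4] world d [ 4.9 -1.5] -6.66902908458556
(85, -1, 36, 0) [43.4 37.1] world d [ 5.4 -1.6] -3.2790259910068187
(92, -1, 36, 0) [39.  36.8] world d [ 4.2 -1.3] -0.2981435005598456
(98, -1, 36, 0) [35.3 37. ] world d [ 3.6 -1.1] 0.17200889160456256
(104, -1, 36, 0) [31.5 37.5] world d [ 3.6 -1.1] 0.5648811368012616
```

```bash
python3 -m creep '{"deltas":[{"tx":0,"ty":0,"tz":0,"wx":-0.02,"wy":-0.067,"wz":0,"gripper":0.5},{"tx":0,"ty":0,"tz":0,"wx":-0.02,"wy":-0.067,"wz":0,"gripper":0.3},{"tx":0,"ty":0,"tz":0,"wx":-0.02,"wy":-0.067,"wz":0,"gripper":0},{"tx":0,"ty":0,"tz":0,"wx":-0.02,"wy":-0.067,"wz":0,"gripper":0},{"tx":0,"ty":0,"tz":0,"wx":-0.02,"wy":-0.067,"wz":0,"gripper":0},{"tx":0,"ty":0,"tz":-10,"wx":0,"wy":0,"wz":0,"gripper":0},{"tx":0,"ty":0,"tz":-15,"wx":0,"wy":0,"wz":0,"gripper":0},{"tx":0,"ty":0,"tz":-15,"wx":0,"wy":0,"wz":0,"gripper":0},{"tx":0,"ty":0,"tz":0,"wx":0,"wy":0,"wz":0,"gripper":0},{"tx":0,"ty":0,"tz":0,"wx":0,"wy":0,"wz":0,"gripper":0}]}'
python3 - <<'E'
from h import *
s=bot.sense();q=s["tcp_rot"];M=R.from_quat(np.array(q)[[1,2,3,0]]).as_matrix()
print(case(s["tcp_pos"]).round(1),np.round(s["joints"],2),"tilt",np.arctan2(M[:,2]@EX,-M[2,2]),"lat",M[:,2]@EY, "ydir",M[:,1]@EY)
E
```

```text
t: 18.65
tcp_pos: [0.5442, -0.0641, 0.1498]
tcp_rot: [0.262, 0.143, 0.953, -0.048]
wrist_force: [0.2, 0.5, 0.8]
width: 0.0002
grasp_force: 0.0
[ 77.5  -6.  149.8] [-0.5   0.26  0.44  2.35  1.06  0.12  0.15] tilt 0.5396925056191848 lat -0.019430815040146016 ydir 0.9998107299968706
```

```bash
python3 -m creep '{"deltas":[{"tx":0,"ty":0,"tz":0,"wx":0.015,"wy":0.048,"wz":0,"gripper":0},{"tx":0,"ty":0,"tz":0,"wx":0.015,"wy":0.048,"wz":0,"gripper":0},{"tx":0,"ty":0,"tz":-10,"wx":0,"wy":0,"wz":0,"gripper":0},{"tx":0,"ty":0,"tz":-10,"wx":0,"wy":0,"wz":0,"gripper":0},{"tx":0,"ty":0,"tz":-10,"wx":0,"wy":0,"wz":0,"gripper":0},{"tx":0,"ty":0,"tz":0,"wx":0,"wy":0,"wz":0,"gripper":0},{"tx":0,"ty":0,"tz":0,"wx":0,"wy":0,"wz":0,"gripper":0},{"tx":0,"ty":0,"tz":0,"wx":0,"wy":0,"wz":0,"gripper":0},{"tx":0,"ty":0,"tz":0,"wx":0,"wy":0,"wz":0,"gripper":0},{"tx":0,"ty":0,"tz":0,"wx":0,"wy":0,"wz":0,"gripper":0}]}'
cat >> h.py <<'E'
def st():
    s=bot.sense();M=R.from_quat(np.array(s["tcp_rot"])[[1,2,3,0]]).as_matrix();f=s["wrist_force"]
    print("case",case(s["tcp_pos"]).round(1),"J",np.round(s["joints"],2),"tilt %.3f lat %.3f yE %.3f"%(np.arctan2(M[:,2]@EX,-M[2,2]),M[:,2]@EY,M[:,1]@EX),"Fex %.1f Fey %.1f Fz %.1f"%(f@EX,f@EY,f[2]))
E
python3 -c "
from h import *
st()"
```

```text
t: 19.65
tcp_pos: [0.5456, -0.0658, 0.1193]
tcp_rot: [0.228, 0.144, 0.962, -0.045]
wrist_force: [0.7, -0.0, 0.2]
width: 0.0001
grasp_force: 0.0
case [ 75.6  -7.2 119.3] J [-0.29  0.32  0.23  2.3   0.9   0.15  0.31] tilt 0.469 lat -0.023 yE 0.010 Fex 0.7 Fey 0.2 Fz 0.2
```

Run:
```python
from lev import *
p=case(bot.sense()["tcp_pos"])[[0,2]]
W=[(22,1,38,12),(22,1,40,0),(35,1,43,0),(45,-1,20,0),(60,-1,26,0),(75,-1,32,0),(85,-1,36,0),(92,-1,37,0),(98,-1,37,0),(104,-1,37,0)]
for w in W:
    q=T(w[0],w[1],w[2],.44,w[3]); d=q-p; print(w,q,"world d",(-d[0]*EX[:2]),d[1]); p=q
```

```text
(22, 1, 38, 12) [57.3 87.8] world d [17.5 -5.3] -31.469097103567208
(22, 1, 40, 0) [54.7 76. ] world d [ 2.5 -0.8] -11.87541944163327
(35, 1, 43, 0) [53.1 66.1] world d [ 1.5 -0.5] -9.841570741875188
(45, -1, 20, 0) [52.1 67.1] world d [ 0.9 -0.3] 0.9829150132583635
(60, -1, 26, 0) [51.2 58.4] world d [ 0.9 -0.3] -8.685185046444275
(75, -1, 32, 0) [46.6 49.7] world d [ 4.4 -1.3] -8.754737375200996
(85, -1, 36, 0) [41.5 44.4] world d [ 4.9 -1.5] -5.210877643584951
(92, -1, 37, 0) [37.1 43.2] world d [ 4.2 -1.3] -1.2975343275789513
(98, -1, 37, 0) [33.3 43.3] world d [ 3.7 -1.1] 0.18113164988209718
(104, -1, 37, 0) [29.4 43.9] world d [ 3.7 -1.1] 0.5848534792668332
```

```bash
python3 -m creep '{"deltas":[{"tx":2,"ty":6.7,"tz":0,"wx":0.01,"wy":0.027,"wz":0,"gripper":0},{"tx":6,"ty":-1.8,"tz":-8,"wx":0,"wy":0,"wz":0,"gripper":0},{"tx":6,"ty":-1.8,"tz":-8,"wx":0,"wy":0,"wz":0,"gripper":0},{"tx":5.5,"ty":-1.7,"tz":-8,"wx":0,"wy":0,"wz":0,"gripper":0},{"tx":0,"ty":0,"tz":-7,"wx":0,"wy":0,"wz":0,"gripper":0},{"tx":0,"ty":0,"tz":0,"wx":0,"wy":0,"wz":0,"gripper":0},{"tx":0,"ty":0,"tz":0,"wx":0,"wy":0,"wz":0,"gripper":0},{"tx":0,"ty":0,"tz":0,"wx":0,"wy":0,"wz":0,"gripper":0},{"tx":0,"ty":0,"tz":0,"wx":0,"wy":0,"wz":0,"gripper":0},{"tx":0,"ty":0,"tz":0,"wx":0,"wy":0,"wz":0,"gripper":0}]}'
python3 -c "
from h import *
st()"
```

```text
t: 20.65
tcp_pos: [0.5651, -0.0645, 0.0882]
tcp_rot: [0.214, 0.145, 0.965, -0.042]
wrist_force: [-0.4, 0.1, -1.0]
width: 0.0002
grasp_force: 0.0
case [57.4 -0.4 88.2] J [-0.24  0.41  0.18  2.26  0.96  0.13  0.26] tilt 0.440 lat -0.021 yE 0.009 Fex -0.4 Fey 0.0 Fz -1.0
```

```bash
python3 -m creep '{"deltas":[{"tx":1,"ty":-0.3,"tz":-4,"wx":0.006,"wy":0.02,"wz":0,"gripper":0},{"tx":1,"ty":-0.3,"tz":-4,"wx":0.006,"wy":0.02,"wz":0,"gripper":0},{"tx":0.5,"ty":-0.2,"tz":-2,"wx":0,"wy":0,"wz":0,"gripper":0},{"tx":0,"ty":0,"tz":-2,"wx":0,"wy":0,"wz":0,"gripper":0},{"tx":0,"ty":0,"tz":-2,"wx":0,"wy":0,"wz":0,"gripper":0},{"tx":0,"ty":0,"tz":-2,"wx":0,"wy":0,"wz":0,"gripper":0},{"tx":0,"ty":0,"tz":0,"wx":0,"wy":0,"wz":0,"gripper":0},{"tx":0,"ty":0,"tz":0,"wx":0,"wy":0,"wz":0,"gripper":0},{"tx":0,"ty":0,"tz":0,"wx":0,"wy":0,"wz":0,"gripper":0},{"tx":0,"ty":0,"tz":0,"wx":0,"wy":0,"wz":0,"gripper":0}]}'
python3 -c "
from h import *
st()
bot.grab_frame('side')
p,d=bot.grab_frame('side');Q=case(cloud('side',d)); m=(abs(Q[...,1])<16)&(Q[...,0]>20)&(Q[...,0]<80)&(Q[...,2]>20)&(Q[...,2]<75);q=Q[m];q=q[q[:,0].argsort()];print(q[::max(1,len(q)//40)].astype(int).tolist())"
```

```text
t: 21.65
tcp_pos: [0.5673, -0.0651, 0.0718]
tcp_rot: [0.194, 0.145, 0.969, -0.039]
wrist_force: [-1.3, -0.3, 0.8]
width: 0.0003
grasp_force: 0.1
case [55.1 -0.3 71.8] J [-0.12  0.44  0.06  2.22  0.9   0.18  0.33] tilt 0.398 lat -0.022 yE 0.008 Fex -1.2 Fey -0.6 Fz 0.8
[[21, 6, 74], [24, -2, 74], [25, 6, 70], [26, -8, 69], [27, 6, 69], [29, -1, 69], [30, -2, 69], [31, 11, 68], [32, -15, 69], [33, 0, 67], [35, 4, 67], [35, 0, 67], [36, -3, 63], [38, 7, 63], [39, 4, 62], [41, 3, 66], [43, 15, 60], [44, 7, 62], [45, 10, 59], [46, 7, 58], [48, 14, 69], [48, 8, 57], [49, 5, 60], [51, 14, 55], [52, 6, 59], [53, 13, 72], [54, 14, 68], [55, 2, 51], [56, 11, 52], [57, 15, 52], [57, -9, 52], [58, 13, 51], [59, 13, 47], [59, 5, 60], [60, 12, 47], [61, 7, 70], [62, -5, 53], [63, 2, 51], [63, -1, 51], [64, -5, 51], [65, 10, 51], [66, 14, 52]]
```

```bash
python3 -m creep '{"deltas":[{"tx":0.6,"ty":-0.2,"tz":-2,"wx":0,"wy":0,"wz":0,"gripper":0},{"tx":0.6,"ty":-0.2,"tz":-2,"wx":0,"wy":0,"wz":0,"gripper":0},{"tx":0.6,"ty":-0.2,"tz":-2,"wx":0,"wy":0,"wz":0,"gripper":0},{"tx":0.6,"ty":-0.2,"tz":-2,"wx":0,"wy":0,"wz":0,"gripper":0},{"tx":0.6,"ty":-0.2,"tz":-2,"wx":0,"wy":0,"wz":0,"gripper":0},{"tx":0,"ty":0,"tz":0,"wx":0,"wy":0,"wz":0,"gripper":0},{"tx":0,"ty":0,"tz":0,"wx":0,"wy":0,"wz":0,"gripper":0},{"tx":0,"ty":0,"tz":0,"wx":0,"wy":0,"wz":0,"gripper":0},{"tx":0,"ty":0,"tz":0,"wx":0,"wy":0,"wz":0,"gripper":0},{"tx":0,"ty":0,"tz":0,"wx":0,"wy":0,"wz":0,"gripper":0}]}'
python3 -c "
from h import *
st()
p,d=bot.grab_frame('side');Q=case(cloud('side',d)); m=(abs(Q[...,1])<16)&(Q[...,0]>20)&(Q[...,0]<80)&(Q[...,2]>15)&(Q[...,2]<75);q=Q[m];q=q[q[:,2].argsort()];print(q[::max(1,len(q)//40)].astype(int).tolist())"
```

```text
t: 22.75
tcp_pos: [0.5704, -0.0663, 0.0619]
tcp_rot: [0.194, 0.145, 0.969, -0.039]
wrist_force: [-0.1, 0.4, 0.2]
width: -0.0
grasp_force: 0.0
case [51.8 -0.5 61.9] J [-0.14  0.47  0.09  2.22  0.96  0.15  0.27] tilt 0.398 lat -0.022 yE 0.008 Fex -0.2 Fey 0.4 Fz 0.2
[[51, 13, 32], [53, 6, 35], [46, -8, 36], [46, -3, 37], [48, 15, 37], [48, 9, 38], [46, 9, 39], [44, 2, 42], [43, 6, 43], [43, 13, 46], [41, 12, 47], [46, 6, 49], [44, 5, 50], [38, 5, 51], [58, 7, 53], [34, -11, 54], [35, 1, 55], [56, 6, 55], [38, 7, 56], [54, 14, 57], [55, 11, 58], [31, 3, 59], [50, 8, 60], [53, 12, 60], [31, -1, 61], [61, 7, 62], [44, 15, 62], [58, 15, 63], [54, 14, 64], [28, 14, 64], [48, 14, 65], [26, -3, 65], [42, 8, 66], [48, 15, 67], [24, -10, 68], [53, 11, 68], [59, 13, 69], [63, 9, 70], [49, 14, 71], [62, 5, 72], [43, 7, 73], [21, -10, 74], [61, 14, 74], [27, -11, 74]]
```

```bash
python3 -m creep '{"deltas":[{"tx":0.9,"ty":-0.3,"tz":-2.2,"wx":0.003,"wy":0.01,"wz":0,"gripper":0},{"tx":0.9,"ty":-0.3,"tz":-2.2,"wx":0.003,"wy":0.01,"wz":0,"gripper":0},{"tx":1.2,"ty":-0.4,"tz":-2.2,"wx":0.003,"wy":0.01,"wz":0,"gripper":0},{"tx":1.2,"ty":-0.4,"tz":-2.2,"wx":0,"wy":0,"wz":0,"gripper":0},{"tx":1.2,"ty":-0.4,"tz":-2.2,"wx":0,"wy":0,"wz":0,"gripper":0},{"tx":0,"ty":0,"tz":0,"wx":0,"wy":0,"wz":0,"gripper":0},{"tx":0,"ty":0,"tz":0,"wx":0,"wy":0,"wz":0,"gripper":0},{"tx":0,"ty":0,"tz":0,"wx":0,"wy":0,"wz":0,"gripper":0},{"tx":0,"ty":0,"tz":0,"wx":0,"wy":0,"wz":0,"gripper":0},{"tx":0,"ty":0,"tz":0,"wx":0,"wy":0,"wz":0,"gripper":0}]}'
python3 -c "
from h import *
st()
p,d=bot.grab_frame('side');Q=case(cloud('side',d)); m=(abs(Q[...,1])<14)&(Q[...,0]>14)&(Q[...,0]<48)&(Q[...,2]>15)&(Q[...,2]<60);q=Q[m];q=q[q[:,2].argsort()];print(q[::max(1,len(q)//40)].astype(int).tolist())
np.set_printoptions(precision=3,suppress=True)
print(T(65,-1,30,.37) if 0 else '')"
```

```text
t: 23.8
tcp_pos: [0.5758, -0.068, 0.0509]
tcp_rot: [0.179, 0.145, 0.972, -0.037]
wrist_force: [0.2, 0.2, -0.7]
width: 0.0001
grasp_force: 0.0
case [46.1 -0.6 50.9] J [-0.05  0.5  -0.01  2.19  0.9   0.19  0.34] tilt 0.367 lat -0.022 yE 0.008 Fex 0.1 Fey 0.3 Fz -0.7
[[34, 12, 22], [38, 3, 27], [37, -6, 28], [37, 0, 29], [35, 0, 29], [34, -2, 29], [37, 11, 30], [36, 9, 31], [34, -2, 32], [33, 7, 33], [33, 12, 36], [43, 6, 37], [45, 7, 38], [39, 7, 39], [39, 5, 40], [31, 6, 41], [33, 6, 41], [28, 11, 43], [31, 12, 44], [38, 10, 45], [29, -8, 45], [40, 11, 46], [30, 12, 46], [30, 9, 47], [28, 0, 48], [43, 13, 48], [46, 12, 48], [35, 7, 49], [40, 12, 49], [46, 11, 49], [38, 10, 49], [45, 8, 50], [44, 11, 51], [42, 13, 52], [28, -7, 52], [28, 5, 53], [36, 7, 53], [28, 0, 54], [26, 6, 55], [36, 6, 56], [27, -8, 56], [26, -10, 57], [36, 7, 58], [26, -4, 58], [27, 8, 59], [26, 1, 59]]
```

```bash
python3 -m creep '{"deltas":[{"tx":1.6,"ty":-0.5,"tz":-1.6,"wx":0.003,"wy":0.01,"wz":0,"gripper":0},{"tx":1.6,"ty":-0.5,"tz":-1.6,"wx":0.003,"wy":0.01,"wz":0,"gripper":0},{"tx":1.6,"ty":-0.5,"tz":-1.4,"wx":0,"wy":0,"wz":0,"gripper":0},{"tx":1.6,"ty":-0.5,"tz":-1.2,"wx":0,"wy":0,"wz":0,"gripper":0},{"tx":0,"ty":0,"tz":0,"wx":0,"wy":0,"wz":0,"gripper":0},{"tx":0,"ty":0,"tz":0,"wx":0,"wy":0,"wz":0,"gripper":0},{"tx":0,"ty":0,"tz":0,"wx":0,"wy":0,"wz":0,"gripper":0},{"tx":0,"ty":0,"tz":0,"wx":0,"wy":0,"wz":0,"gripper":0},{"tx":0,"ty":0,"tz":0,"wx":0,"wy":0,"wz":0,"gripper":0},{"tx":0,"ty":0,"tz":0,"wx":0,"wy":0,"wz":0,"gripper":0}]}'
python3 -c "
from h import *
st()
p,d=bot.grab_frame('side');Q=case(cloud('side',d)); m=(abs(Q[...,1])<14)&(Q[...,0]>5)&(Q[...,0]<48)&(Q[...,2]>15)&(Q[...,2]<60);q=Q[m];q=q[q[:,2].argsort()];print(q[::max(1,len(q)//30)].astype(int).tolist())"
```

```text
t: 24.85
tcp_pos: [0.5822, -0.07, 0.0451]
tcp_rot: [0.169, 0.146, 0.974, -0.036]
wrist_force: [-0.1, -0.7, -0.6]
width: -0.0002
grasp_force: 0.0
case [39.4 -0.7 45.1] J [ 0.01  0.52 -0.08  2.15  0.86  0.23  0.4 ] tilt 0.346 lat -0.022 yE 0.007 Fex 0.2 Fey -0.7 Fz -0.6
[[26, 13, 21], [28, -4, 25], [26, 2, 26], [25, 0, 27], [26, 7, 29], [24, 9, 31], [23, 7, 33], [29, 6, 33], [29, 6, 36], [26, 4, 36], [24, 3, 38], [23, 1, 38], [23, -4, 39], [23, 0, 40], [32, 10, 41], [43, 12, 42], [35, 12, 43], [27, 8, 43], [28, 5, 44], [23, -3, 45], [35, 13, 45], [41, 13, 47], [24, -6, 48], [28, 5, 49], [23, 13, 50], [35, 13, 50], [23, -4, 51], [22, 1, 51], [46, 12, 52], [42, 11, 53], [23, -9, 54], [23, 8, 55], [41, 10, 57], [32, 5, 58], [47, 12, 59], [24, -5, 59]]
```

Run:
```python
from h import *
p,d=bot.grab_frame("side");cv2.imwrite("pics/s5.png",cv2.resize(p[150:255,290:390,::-1],None,fx=5,fy=5,interpolation=cv2.INTER_CUBIC))
Q=case(cloud("side",d)); m=(abs(Q[...,1])<13)&(Q[...,0]>4)&(Q[...,0]<30)&(Q[...,2]>90)&(Q[...,2]<130);q=Q[m];q=q[q[:,0].argsort()];print(q[::max(1,len(q)//40)][:,[0,2]].astype(int).tolist())
m=(abs(Q[...,1])<28)&(abs(Q[...,1])>15)&(Q[...,0]>4)&(Q[...,0]<40)&(Q[...,2]>60)&(Q[...,2]<130);q=Q[m];q=q[q[:,2].argsort()];print(q[::max(1,len(q)//30)].astype(int).tolist())
```

```text
[[4, 100], [8, 115], [8, 117], [8, 105], [8, 109], [9, 115], [9, 107], [9, 112], [9, 114], [9, 106], [9, 108], [9, 116], [9, 105], [9, 104], [10, 109], [10, 110], [10, 115], [10, 106], [10, 102], [12, 104], [13, 104], [13, 106], [14, 105], [14, 107], [14, 103], [15, 105], [15, 104], [16, 104], [16, 102], [16, 104], [16, 102], [18, 104], [19, 104], [20, 103], [20, 102], [20, 105], [20, 104], [20, 99], [20, 100], [21, 104], [21, 100], [21, 103]]
[[24, 23, 60], [22, -15, 62], [13, 16, 64], [9, 16, 66], [13, 17, 67], [4, 19, 68], [25, 17, 69], [9, 17, 71], [11, 18, 71], [26, -15, 72], [21, 17, 73], [20, 18, 73], [25, 18, 75], [19, 18, 76], [17, 24, 76], [19, 18, 77], [18, 16, 78], [6, 19, 79], [19, -17, 81], [19, -16, 83], [19, 22, 84], [15, -15, 87], [17, -16, 89], [15, 24, 94], [16, 22, 98], [19, 15, 99], [17, 21, 102], [15, 25, 103], [19, 16, 104], [13, 21, 105], [8, 16, 106], [12, 24, 106], [7, 15, 113]]
```

View pics/s5.png

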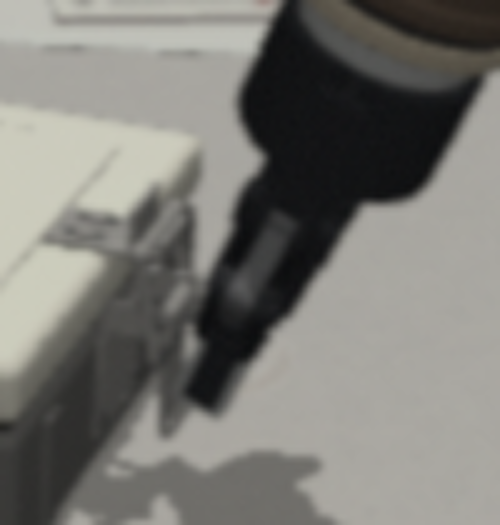

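The crop shows the bar hooked and the lid pulled down about 5 mm. The lever is nearly upright, with the fingertip behind it at crop (205,400). I'll keep pushing inward.

```bash
python3 -m creep '{"deltas":[{"tx":1.5,"ty":-0.5,"tz":-0.7,"wx":0.003,"wy":0.01,"wz":0,"gripper":0},{"tx":1.5,"ty":-0.5,"tz":-0.5,"wx":0,"wy":0,"wz":0,"gripper":0},{"tx":1.5,"ty":-0.5,"tz":0,"wx":0,"wy":0,"wz":0,"gripper":0},{"tx":1.2,"ty":-0.4,"tz":0,"wx":0,"wy":0,"wz":0,"gripper":0},{"tx":0,"ty":0,"tz":0,"wx":0,"wy":0,"wz":0,"gripper":0},{"tx":0,"ty":0,"tz":0,"wx":0,"wy":0,"wz":0,"gripper":0},{"tx":0,"ty":0,"tz":0,"wx":0,"wy":0,"wz":0,"gripper":0},{"tx":0,"ty":0,"tz":0,"wx":0,"wy":0,"wz":0,"gripper":0},{"tx":0,"ty":0,"tz":0,"wx":0,"wy":0,"wz":0,"gripper":0},{"tx":0,"ty":0,"tz":0,"wx":0,"wy":0,"wz":0,"gripper":0}]}'
python3 -c "
from h import *
st()
p,d=bot.grab_frame('side');Q=case(cloud('side',d)); m=(abs(Q[...,1])<14)&(Q[...,0]>0)&(Q[...,0]<48)&(Q[...,2]>15)&(Q[...,2]<60);q=Q[m];q=q[q[:,2].argsort()];print(q[::max(1,len(q)//30)].astype(int).tolist())"
```

```text
t: 25.95
tcp_pos: [0.5879, -0.072, 0.0438]
tcp_rot: [0.163, 0.146, 0.975, -0.035]
wrist_force: [0.2, -0.1, -1.1]
width: -0.0005
grasp_force: 0.0
case [33.4 -0.9 43.8] J [ 0.04  0.53 -0.12  2.13  0.83  0.26  0.44] tilt 0.335 lat -0.022 yE 0.007 Fex 0.2 Fey -0.1 Fz -1.1
[[0, 5, 21], [1, 12, 25], [5, 12, 27], [10, -3, 28], [10, 10, 29], [1, -4, 30], [27, 6, 31], [23, 5, 32], [37, 6, 33], [18, 5, 35], [1, -10, 36], [20, 4, 37], [33, 12, 38], [12, 3, 39], [20, 9, 40], [22, 5, 40], [12, 0, 41], [0, 6, 43], [41, 6, 43], [40, 9, 45], [14, 10, 45], [39, 13, 46], [42, 6, 48], [25, 6, 48], [14, 12, 49], [29, 13, 51], [15, 4, 52], [1, 9, 53], [42, 13, 54], [1, 9, 56], [30, 12, 57], [32, 13, 58], [0, 8, 59]]
```

The lever has snapped to its home position: its outer face measures out 10 mm at z 28, as expected, with no contact force. Now I'll retreat.

```bash
python3 -m creep '{"deltas":[{"tx":-5,"ty":1.5,"tz":1,"wx":0,"wy":0,"wz":0,"gripper":0},{"tx":-10,"ty":3,"tz":4,"wx":0,"wy":0,"wz":0,"gripper":0},{"tx":-15,"ty":4.5,"tz":10,"wx":0,"wy":0,"wz":0,"gripper":0},{"tx":-15,"ty":4.5,"tz":20,"wx":0,"wy":0,"wz":0,"gripper":0},{"tx":-15,"ty":4.5,"tz":30,"wx":0,"wy":0,"wz":0,"gripper":0},{"tx":-15,"ty":4.5,"tz":30,"wx":0,"wy":0,"wz":0,"gripper":0},{"tx":-10,"ty":3,"tz":30,"wx":0,"wy":0,"wz":0,"gripper":0},{"tx":0,"ty":0,"tz":20,"wx":0,"wy":0,"wz":0,"gripper":0},{"tx":0,"ty":0,"tz":0,"wx":0,"wy":0,"wz":0,"gripper":0},{"tx":0,"ty":0,"tz":0,"wx":0,"wy":0,"wz":0,"gripper":0}]}'
python3 - <<'E'
from h import *
st();o=[]
for n,(x,y,w,h) in(("side",(200,150,200,150)),("top",(220,175,160,150))):
    p,d=bot.grab_frame(n);o.append(cv2.resize(p[y:y+h,x:x+w,::-1],(int(w*2.2),330),interpolation=cv2.INTER_CUBIC))
    Q=case(cloud(n,d))
    m=(abs(Q[...,1])<13)&(Q[...,0]>4)&(Q[...,0]<25)&(Q[...,2]>15)&(Q[...,2]<130);q=Q[m];q=q[q[:,2].argsort()];print(q[::max(1,len(q)//40)][:,[0,2]].astype(int).tolist())
cv2.imwrite("pics/f.png",np.hstack(o))
E
```

```text
t: 27.0
tcp_pos: [0.5024, -0.0467, 0.1891]
tcp_rot: [0.164, 0.146, 0.975, -0.035]
wrist_force: [-0.0, -0.8, -0.4]
width: 0.0002
grasp_force: 0.0
case [122.5  -1.4 189.1] J [ 0.23  0.19 -0.4   2.17  0.46  0.55  0.76] tilt 0.336 lat -0.022 yE 0.008 Fex 0.2 Fey -0.8 Fz -0.4
[[11, 25], [10, 27], [9, 27], [11, 28], [9, 31], [10, 36], [12, 42], [14, 45], [18, 59], [23, 66], [9, 70], [9, 73], [13, 73], [22, 74], [7, 74], [20, 75], [19, 75], [21, 76], [20, 76], [24, 76], [23, 77], [7, 80], [4, 100], [20, 101], [20, 102], [9, 103], [20, 104], [17, 104], [15, 105], [11, 105], [19, 105], [10, 106], [18, 106], [14, 106], [13, 106], [9, 107], [8, 108], [9, 111], [9, 112], [9, 114], [8, 116], [8, 117], [8, 118]]
[[23, 69], [21, 72], [22, 73], [24, 73], [19, 74], [19, 74], [21, 75], [22, 75], [23, 76], [24, 76], [24, 76], [4, 98], [17, 98], [16, 99], [10, 100], [9, 101], [11, 102], [18, 102], [19, 103], [14, 103], [18, 104], [16, 104], [9, 104], [11, 104], [12, 104], [11, 105], [19, 105], [15, 105], [17, 106], [20, 106], [14, 106], [12, 106], [19, 107], [11, 108], [9, 109], [9, 113], [6, 115], [8, 116], [9, 116], [7, 116], [8, 117], [9, 118]]
```

View pics/f.png

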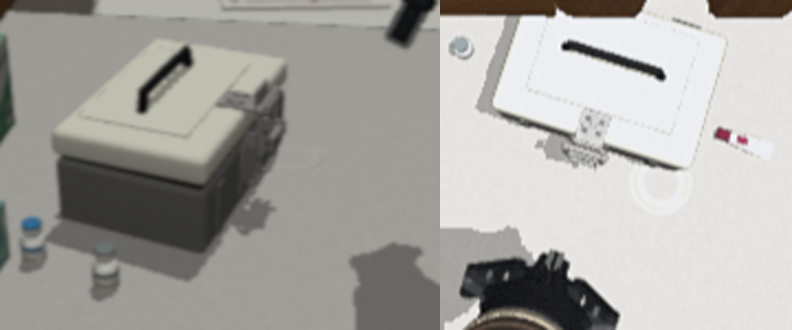

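The final picture shows the lid shut, the bar in the groove and the lever flat against the case front at about side crop (265,130). The vials at (30,240) and (105,265) and the tube at (745,143) are undisturbed, and the robot is clear.

```bash
python3 -c "
from workcell import bot
print(bot.close_job())"
```

```text
the job is handed in; nothing more can be done
None
```

The latch is closed: the loop's bar sits behind the keeper's lip, the lever snapped home and the lid is pulled down about 5 mm. The vials and tube look undisturbed, the gripper was clear, and the job was handed in at about 27 s. The highest readings were about 6 N at the wrist against the keeper and 18 N on the pinch, and pressing the lever barely registered.

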